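# Make up two weld kits from the cut stock

## Robot

A 6-joint arm with a two-finger parallel gripper is mounted at the origin on the work surface. World frame = base frame: x ahead of the robot, y to its left, z up, the work surface at z = 0. Lengths are in m, angles in rad, forces in N, time in s.
With the tool pointing down it reaches from about 0.375 to 0.975 m from the base axis. Payload 3.8 kg.
Tool frame: the origin (TCP) lies at the very end of the fingers, on their centre line; the grasp point (between the pads) lies 19 mm behind it; y points along the fingers, x is the direction in which the jaws open and shut, and the axes are right-handed (so a half turn about y gives the same grasp; the last joint's range is limited). The gripper opens to 85 mm and grips with 20 to 120 N. Pads are 22 mm wide; open, the fingers measure 114 mm over their backs; the gripper's body (76 mm by 85 mm) begins 54 mm behind the grasp point. The pads swing forward as they close: fully open they stand 13 mm farther back than shut.
Start: joints at [1.128, 0.264, 1.604, -0, 1.274, -0.037], TCP at [0.266, 0.62, 0.231] pointing down, gripper open.
Joint ranges: [-2.63, 2.63], [-0.94, 2.18], [0.31, 2.57], [-1.31, 4.45], [0, 2.66], [-2.55, 2.55]. Speed limits (rad/s): [2.57, 2.57, 3.14, 3.14, 3.14, 3.14].

## Interface

Orientations are given as a rotation vector (axis times angle).
In Python, from workcell import bot, cams gives the robot as it stands.
- The arm moves only by the tool play_rows, never from a script. Its argument "motion" is a list of rows, each a list of 2 entries, a list of its own where there are three numbers: the shift along the world's x, y, z normalised to -1 to 1, where 1 is 400 mm, then the turn, a rotation vector about the world's x, y, z normalised to -1 to 1, where 1 is pi/4 rad. In form: [[[tx, ty, tz], [ax, ay, az]], ...]. A call has 1 to 10 rows; each row is the pose to reach, as a shift and turn from the pose commanded when the call began; what a row does not reach only later rows make up. A row lasts 1/8 s, in which the tool goes at most 62.5 mm and 10.7 degrees, less where a joint would pass 70% of its speed; a pose out of reach is approached as far as the arm can. A call with a number of a shift or a turn outside -1 to 1 is refused whole. A call with a gripper value outside its range is refused whole. "gripper" is the closure, from 0 (fully open) to 1 (shut), set as the call begins (left out, the last holds). The fingers move at their own pace and stop on an object; "squeeze" is the grip in N (left out, the last holds). Time passes only in rows, so rows that repeat a pose let the fingers close. It gives the time, the measured TCP pose, the force and the opening at its end, in the units of the state.
- bot.read_state(): the state, without advancing time (a new reading comes with each control period).
- cams.read_camera(name): name is "scene" or "top"; returns (picture, depth): 480x640x3 uint8, red, green, blue; 480x640 float32, m along the optical axis (not along the pixel's ray), 0 where there is no reading.
- cams.calibration(name): a dict with "mtx" (3x3 intrinsics, pixels), "k1" (the pictures are not rectified: a ray, as slopes to the right and down, at radius r is drawn at 1 + k1 r^2 times it, then the intrinsics apply), "R" (3x3) and "t" (3): a world point X has camera coordinates R X + t. Camera axes: x right, y down, z forward; pixel columns grow to the right and rows downward; lengths in m; the calibration is good to about 2 mm. A picture is of the moment at which its call begins. calibration takes no time and is no camera call.
- bot.finish_job(): hands the job in, once; it reports no verdict.
Trained networks look in the newest picture that a camera, given by its name, has taken for a name from the list of things; names that differ only in an ending like _2 or _b are one class to them, and where a whole thing is asked for, a point or a joint stands for the part that bears it (a point fixed in the world has none). Each returns a list of dicts, best first, with "conf" (0 to 1); they miss things now and then, are a little off and sometimes report something else, mostly with a low value. They report only what shows in the picture. A call takes as long as a camera call. They do not tell look-alikes from the thing itself.
- cams.recognise(camera, label): "xyz" ([x, y, z] in m, in the coordinates of the camera as it stood for that picture, good to about 4 mm: the middle of the surface that is visible of it).
- cams.regions_of(camera, label): "mask" (480x640 bool, what is visible of it).
- cams.mark_of(camera, label): "xyz" ([x, y, z] in m, in the coordinates of the camera as it stood for that picture, good to about 4 mm: a listed point, or the origin of a listed thing).
The state is a dict: "time": time; "q": joint angles; "joint_vel": joint speeds; "joint_torque": joint torques, N m; "tool_pos": TCP position; "tcp_rot": TCP orientation; "wrist_force": force on the tool from outside, world axes, zero at the start; "torque": the same for the moment, N m; "width": opening from 0.0 (shut) to 1.0 (fully open).
Only numpy, scipy, OpenCV 4.12 (cv2) and the standard library are available. Lean on these libraries where they do the work, as an engineer would, in place of code of your own. Each camera call takes 0.05 s, during which the arm holds its last target.

## Task

Make up the two weld kits in their trays from the cut steel standing on the bench, one part to a bay, each part standing flat on the tray floor the same way up as it stands now. In the two-bay tray put the wide square tube in the small bay and the angle cleat in the large bay; in the three-bay tray put the hubbed flange in the large end bay, the wide round pipe in the middle bay and the hexagonal boss in the small end bay. Leave the thin square tube and the thin round pipe standing where they are.

Things in the scene. Friction and masses are not known exactly. Their poses are not given: they have to be found in the camera images.
- square_tube: Wide square tube stub of bare steel, standing on end: 40 x 40 mm outside, 60 mm high, 3 mm wall, open at both ends; about 0.2 kg. Its x and y axes are square to its faces. Origin: centre of its underside, z up.
- angle_cleat: Angle cleat of bare steel: an L of two 50 mm legs, 8 mm thick, 60 mm long. One leg lies flat (two dark bolt holes), the other stands upright, 50 mm high, along the whole length. About 0.35 kg. Origin: centre of the 50 x 60 mm underside, z up; y runs along the 60 mm length; the upright leg is on the -x side, from x = -25 to -17 mm.
- flange: Hubbed pipe flange of bare steel, disc down: disc 70 mm across and 10 mm thick with four small dark bolt holes; in its middle a straight round hub, 38 mm across, rises to 48 mm above the underside; 26 mm bore. About 0.4 kg. Origin: centre of its underside, z up.
- pipe: Wide round pipe stub of bare steel, standing on end: 42 mm outside diameter, 60 mm high, 3.5 mm wall, open; about 0.2 kg. Origin: centre of its underside, z up.
- hex_boss: Hexagonal threaded weld boss of bare steel, standing: 36 mm across flats (41.6 mm across corners), 45 mm high, dark threaded hole in the top; about 0.33 kg. Its x axis is square to one pair of flats. Origin: centre of its underside, z up.
- thin_tube: Thin square tube stub of bare steel, standing: 25 x 25 mm, 60 mm high. Not wanted in either kit. Origin: centre of its underside, z up.
- thin_pipe: Thin round pipe stub of bare steel, standing: 27 mm diameter, 60 mm high. Not wanted in either kit. Origin: centre of its underside, z up.
- two_bay_tray: Grey sheet-steel kit tray, two bays side by side, fixed to the bench, 92 (x) x 163 mm (y) plus a 16 mm wire handle at each end. Walls and divider 3 mm thick, tops 14 mm above the bench; floor 3 mm thick. Bays 86 mm long in x. Small bay 62 mm wide, centre at y = -47.5 mm; large bay 92 mm wide, centre at y = +32.5 mm. Origin: centre of underside, z up.
- three_bay_tray: Grey sheet-steel kit tray, three bays side by side, fixed to the bench, 92 (x) x 228 mm (y) plus a 16 mm wire handle at each end. Walls 3 mm thick, tops 14 mm above the bench; floor 3 mm thick. Bays 86 mm long in x. Large end bay 92 mm wide, centre at y = -65 mm; middle bay 64 mm, y = +16 mm; small end bay 60 mm, y = +81 mm. Origin: centre of underside, z up.
Things that resemble listed ones, but are neither listed nor needed, are in the scene too. Leave any turquoise look-alike of the flange alone. What is shaped like the angle_cleat but green is not meant.

How it is judged:
By the outcome, as a careful person would: the job done as asked, in the order asked, and still so for the second after the job is handed in, with the robot touching nothing.
It also fails if it takes over 136 s, if anything falls off the work surface, if the arm or the gripper's body presses on something with over 40 N, if the wrist force passes 120 N, or if a joint passes its speed limit or range.

## Working session

There is one attempt and no reset: what is moved stays moved. The work goes in short steps, Python scripts to look and compute and a tool call to move; the robot and the scene stay as the last step left them, time stands still between calls to the robot, and variables do not carry over. Pictures are saved under pics/ and viewed, and the job is handed in when it is done.

Besides the shell and the picture viewer there is one more tool, called after ">>>" by a JSON object that holds its "api" and its "payload", one argument or row to a line. play_rows: Moves the arm, as the interface text tells. Its arguments: {"type":"object","properties":{"motion":{"type":"array","items":{"type":"array"}},"gripper":{"type":"number"},"squeeze":{"type":"number"}},"required":["motion"]}

```bash
ls; mkdir -p pics
python3 - <<'E'
from workcell import bot,cams
import cv2,numpy as np
print(bot.read_state())
for n in("scene","top"):
    p,d=cams.read_camera(n); cv2.imwrite(f"pics/{n}0.png",p[:,:,::-1]); np.save(f"{n}_d.npy",d); np.save(f"{n}_p.npy",p)
    c=cams.calibration(n); print(n,c, -np.array(c["R"]).T@np.array(c["t"]))
E
```

```text
pics
{'time': 0.0, 'q': array([ 1.12811158e+00,  2.64752782e-01,  1.60540374e+00, -2.97485846e-06,
        1.27370620e+00, -3.69001636e-02]), 'joint_vel': array([ 1.44629662e-03,  7.85698736e-04,  6.92324900e-04,  7.78006093e-05,
       -1.45866306e-03,  1.58503781e-04]), 'joint_torque': array([-7.75492317e-04, -5.15122998e+01, -3.67300808e+01,  1.82665640e-04,
        1.32045770e-02,  1.96647801e-05]), 'tool_pos': array([0.26613122, 0.61950735, 0.22994623]), 'tcp_rot': array([-1.37548283, -0.9038725 ,  0.90706401]), 'wrist_force': array([0.28780653, 0.02940258, 0.27596342]), 'torque': array([-0.03175014, -0.0021384 ,  0.03291405]), 'width': 0.9991215545658326}
scene {'mtx': array([[476.58551992,   0.        , 321.81998014],
       [  0.        , 476.58551992, 245.22761439],
       [  0.        ,   0.        ,   1.        ]]), 'k1': 0.037232595061229605, 'R': array([[ 1.05438820e-01,  9.94425790e-01, -5.34384917e-05],
       [ 5.94506432e-01, -6.30785065e-02, -8.01612877e-01],
       [-7.97147890e-01,  8.44893464e-02, -5.97843452e-01]]), 't': array([-0.09855114, -0.25811445,  1.44507618])} [ 1.31578124 -0.04037322  0.6570162 ]
top {'mtx': array([[529.48127953,   0.        , 328.6333866 ],
       [  0.        , 529.48127953, 235.28234763],
       [  0.        ,   0.        ,   1.        ]]), 'k1': -0.03063751771581473, 'R': array([[-0.02691623, -0.99953534, -0.01430484],
       [-0.99623139,  0.0280021 , -0.08209077],
       [ 0.0824532 ,  0.01204136, -0.99652219]]), 't': array([0.07502939, 0.53240915, 1.3407318 ])} [0.42187459 0.04394172 1.38084816]
```

View pics/scene0.png

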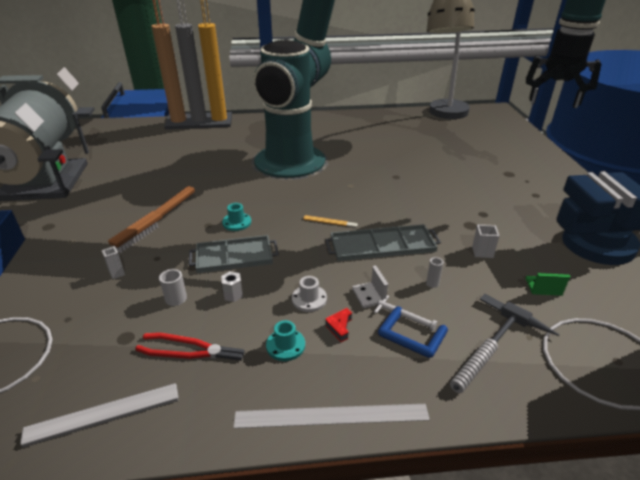

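View pics/top0.png

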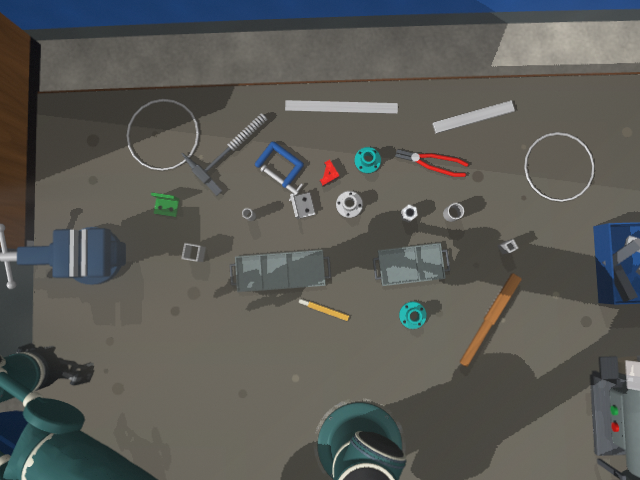

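The top view shows the square tube at (193,252), thin pipe (248,213), cleat (302,205), flange (349,204), hex boss (409,212), wide pipe (455,211) and thin tube (510,246). The three-bay tray is at (281,270) and the two-bay tray at (411,264). The look-alikes are turquoise flanges at (368,159) and (413,315), and a green cleat at (165,204).

```bash
cat > h.py <<'E'
import numpy as np,cv2
from workcell import bot,cams
def deproj(n,uv,z=None,depth=None):
    c=cams.calibration(n);K=np.array(c["mtx"]);R=np.array(c["R"]);t=np.array(c["t"])
    uv=np.atleast_2d(uv).astype(float)
    xd=(uv-[K[0,2],K[1,2]])/[K[0,0],K[1,1]]
    x=xd.copy()
    for _ in range(20): x=xd/(1+c["k1"]*(x**2).sum(1,keepdims=True))
    r=np.c_[x,np.ones(len(x))]
    if depth is not None: return (r*np.asarray(depth)[:,None]-t)@R
    C=-R.T@t; d=r@R; s=(z-C[2])/d[:,2]; return C+d*s[:,None]
def proj(n,X):
    c=cams.calibration(n);K=np.array(c["mtx"]);Y=np.atleast_2d(X)@np.array(c["R"]).T+c["t"]
    x=Y[:,:2]/Y[:,2:]; x=x*(1+c["k1"]*(x**2).sum(1,keepdims=True))
    return x*[K[0,0],K[1,1]]+[K[0,2],K[1,2]]
def c2w(n,p):
    c=cams.calibration(n); return (np.array(p)-c["t"])@np.array(c["R"])
E
python3 - <<'E'
from h import *
np.set_printoptions(precision=4,suppress=True)
for n in("top","scene"):
    for l in "square_tube angle_cleat flange pipe hex_boss thin_tube thin_pipe two_bay_tray three_bay_tray".split():
        ms=cams.mark_of(n,l)
        print(n,l,[(round(m["conf"],2),c2w(n,m["xyz"]),proj(n,c2w(n,m["xyz"]))[0].round()) for m in ms[:4]])
p=np.load("top_p.npy")
a=p[150:300,150:350];b=p[150:300,330:530]
cv2.imwrite("pics/ca.png",cv2.resize(a[:,:,::-1],None,fx=4,fy=4,interpolation=2))
cv2.imwrite("pics/cb.png",cv2.resize(b[:,:,::-1],None,fx=4,fy=4,interpolation=2))
print(bot.read_state()["time"])
E
```

```text
top square_tube [(0.58, array([0.4958, 0.4054, 0.0014]), array([198., 254.]))]
top angle_cleat [(0.97, array([0.6152, 0.1265, 0.0017]), array([303., 206.]))]
top flange [(0.73, array([ 0.3221, -0.1448, -0.0018]), array([410., 316.])), (0.71, array([ 0.7323, -0.0463, -0.0017]), array([367., 160.])), (0.59, array([0.6153, 0.0029, 0.0027]), array([350., 205.])), (0.52, array([ 0.5859, -0.155 ,  0.0016]), array([410., 214.]))]
top pipe [(0.53, array([ 0.5828, -0.2578, -0.0003]), array([450., 214.]))]
top hex_boss [(0.65, array([ 0.5829, -0.1551,  0.0013]), array([410., 215.]))]
top thin_tube [(0.54, array([ 0.4923, -0.3959,  0.001 ]), array([504., 247.]))]
top thin_pipe [(0.74, array([0.4956, 0.4038, 0.0019]), array([198., 254.])), (0.67, array([ 0.5937,  0.2651, -0.    ]), array([250., 216.]))]
top two_bay_tray [(0.71, array([ 0.4568, -0.1526,  0.0044]), array([412., 263.]))]
top three_bay_tray [(0.58, array([ 0.4475,  0.1889, -0.0001]), array([280., 271.])), (0.48, array([ 0.4549, -0.1527,  0.0036]), array([412., 264.]))]
scene square_tube [(0.82, array([ 0.5032,  0.4115, -0.0011]), ar
[... 363 characters left out ...]
., 297.])), (0.64, array([ 0.7323, -0.0425,  0.0016]), array([286., 345.]))]
scene pipe [(0.63, array([ 0.588 , -0.2594, -0.0031]), array([174., 300.]))]
scene hex_boss [(0.92, array([ 0.5861, -0.1442, -0.0104]), array([233., 298.])), (0.72, array([ 0.5961,  0.2658, -0.0001]), array([432., 284.])), (0.47, array([ 0.5022,  0.4105, -0.0026]), array([482., 253.]))]
scene thin_tube [(0.88, array([ 0.4913, -0.3898, -0.0003]), array([118., 273.]))]
scene thin_pipe [(0.9, array([ 0.5918,  0.2666, -0.0004]), array([432., 282.]))]
scene two_bay_tray [(0.84, array([ 0.4538, -0.1491, -0.0006]), array([233., 255.]))]
scene three_bay_tray [(0.98, array([0.4464, 0.1942, 0.0028]), array([383., 242.]))]
1.0
```

Run:
```python
from h import *
p=np.load("scene_p.npy")
cv2.imwrite("pics/cs.png",cv2.resize(p[200:360,320:520][:,:,::-1],None,fx=4,fy=3.75,interpolation=2))
```

```text
(no output)
```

View pics/ca.png

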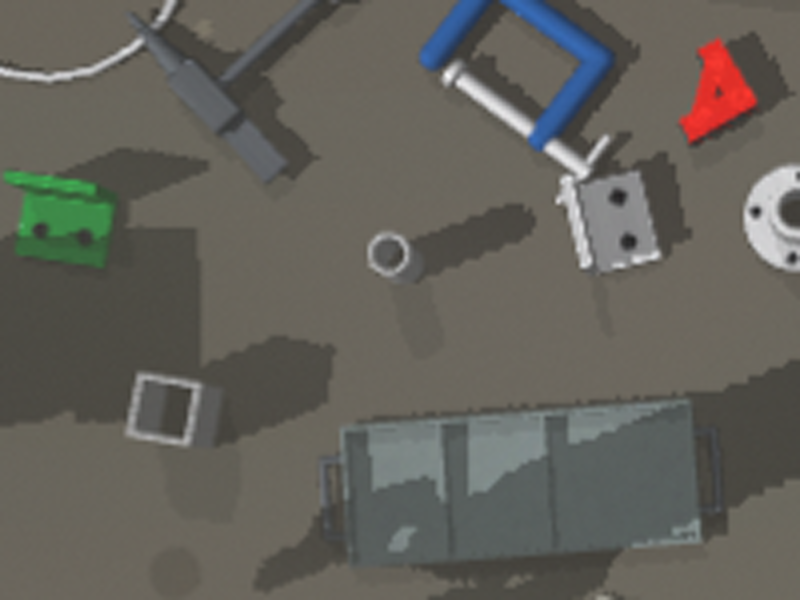

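View pics/cb.png

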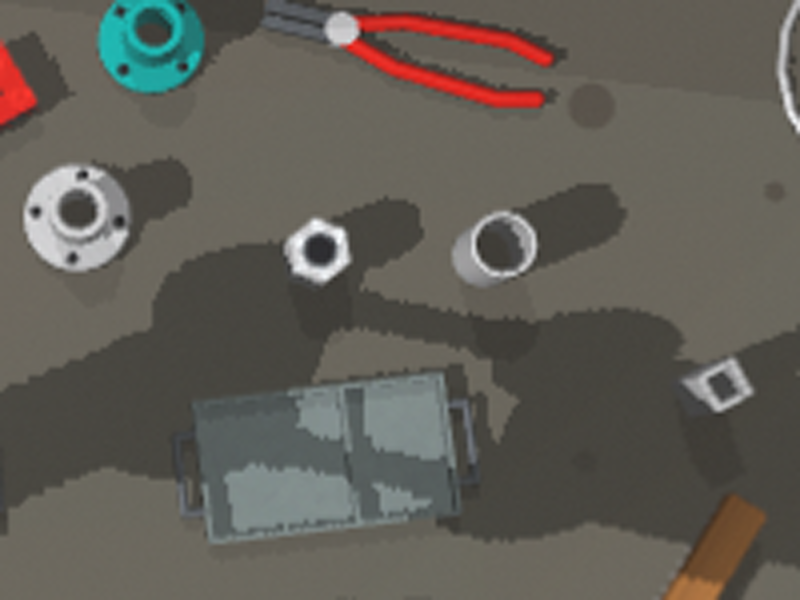

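View pics/cs.png

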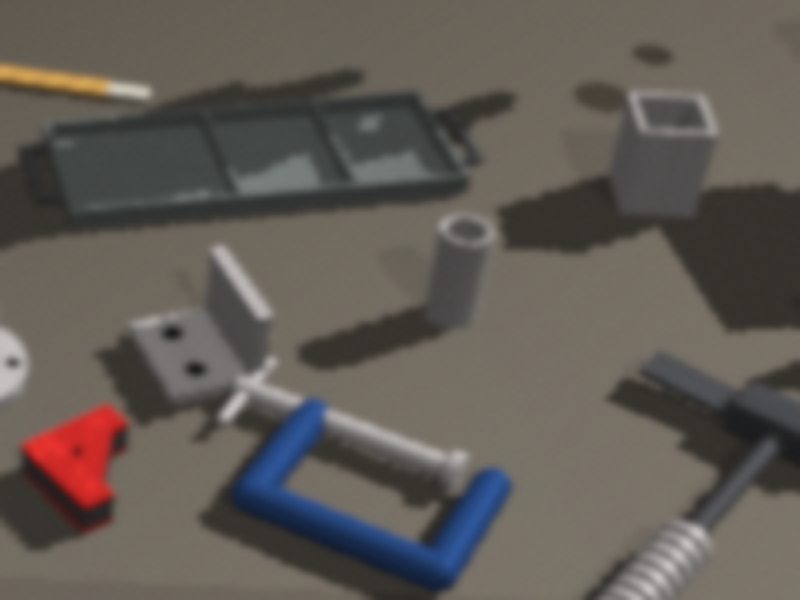

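```bash
cat > fit.py <<'E'
from h import *
from scipy.optimize import minimize
def box(x0,x1,y0,y1,z0,z1): return np.array([[x,y,z] for x in(x0,x1) for y in(y0,y1) for z in(z0,z1)],float)
def cyl(r,z0,z1,n=48,ph=0):
    a=np.arange(n)*2*np.pi/n+ph; return np.array([[r*np.cos(t),r*np.sin(t),z] for t in a for z in(z0,z1)])
M={"square_tube":[box(-20,20,-20,20,0,60)],
"angle_cleat":[box(-25,25,-30,30,0,8),box(-25,-17,-30,30,0,50)],
"flange":[cyl(35,0,10),cyl(19,0,48)],"pipe":[cyl(21,0,60)],
"hex_boss":[cyl(36/np.sqrt(3),0,45,6,np.pi/6)],
"thin_tube":[box(-12.5,12.5,-12.5,12.5,0,60)],"thin_pipe":[cyl(13.5,0,60)],
"two_bay_tray":[box(-46,46,-81.5,81.5,0,14)],"three_bay_tray":[box(-46,46,-114,114,0,14)]}
S=4
def render(n,name,p,roi):
    u0,v0,w,h=roi; im=np.zeros((h*S,w*S),np.uint8)
    c,s=np.cos(p[2]),np.sin(p[2])
    for P in M[name]:
        X=P/1000; X=np.c_[p[0]+c*X[:,0]-s*X[:,1],p[1]+s*X[:,0]+c*X[:,1],X[:,2]+(p[3] if len(p)>3 else 0)]
        uv=(proj(n,X)-[u0,v0]+0.5)*S-0.5
        hull=cv2.convexHull((uv*16).astype(np.int32).reshape(-1,1,2))
        cv2.fillConvexPoly(im,hull,255,shift=4)
    return cv2.resize(im,(w,h),interpolation=cv2.INTER_AREA).astype(float)/255
def fit(name,masks,p0,yaws=None):
    # masks: dict cam->bool mask
    rois={}
    for n,m in masks.items():
        ys,xs=np.where(m); rois[n]=(xs.min()-12,ys.min()-12,xs.max()-xs.min()+25,ys.max()-ys.min()+25)
    def cost(q):
        p=[q[0],q[1],q[2]]; e=0
        for n,m in masks.items():
            u,v,w,h=rois[n]; mm=m[max(v,0):v+h,max(u,0):u+w].astype(float)
            r=render(n,name,p,rois[n]); 
            e+=((r-mm)**2).sum()/mm.sum()
        return e
    best=None
    for y in (yaws if yaws is not None else [0]):
        q0=np.array([p0[0],p0[1],y])
        r=minimize(cost,q0,method="Nelder-Mead",options=dict(initial_simplex=q0+np.array([[0,0,0],[.006,0,0],[0,.006,0],[0,0,.2]]),xatol=1e-4,fatol=1e-4))
        if best is None or r.fun<best.fun: best=r
    return best
G={"square_tube":(.4995,.408,45),"angle_cleat":(.617,.126,0),"flange":(.615,.004,0),"pipe":(.585,-.2586,0),"hex_boss":(.5845,-.15,0),"two_bay_tray":(.4555,-.151,0),"three_bay_tray":(.447,.1915,0),"thin_tube":(.492,-.393,0),"thin_pipe":(.594,.266,0)}
def getmask(n,name,g):
    try: ms=cams.regions_of(n,name)
    except Exception as e: print(e); return None
    uv=proj(n,[g[0],g[1],.01])[0]
    best=None
    for m in ms:
        ys,xs=np.where(m["mask"])
        if len(xs)<20: continue
        d=np.hypot(xs.mean()-uv[0],ys.mean()-uv[1])
        if d<15 and (best is None or d<best[0]): best=(d,m["mask"])
    return None if best is None else best[1]
E
python3 - <<'E'
from fit import *
np.set_printoptions(precision=4,suppress=True)
yw={"square_tube":np.deg2rad([-30,0,30]),"angle_cleat":np.deg2rad([-45,-90,-110,160,180,-160,0]),"hex_boss":np.deg2rad([-20,0,20]),"two_bay_tray":[-.1,.1],"three_bay_tray":[-.1,.1],"thin_tube":[-.5,0,.5]}
ov={n:np.load(n+"_p.npy")[:,:,::-1].copy() for n in("top","scene")}
for l,g in G.items():
    ms={}
    for n in("top","scene"):
        m=getmask(n,l,g)
        if m is None: print("no mask",n,l); continue
        ms[n]=m; np.save(f"m_{n}_{l}.npy",m)
        cs,_=cv2.findContours(m.astype(np.uint8),0,2); cv2.drawContours(ov[n],cs,-1,(0,0,255),1)
    for k in [list(ms)]+[[x] for x in ms]:
        r=fit(l,{n:ms[n] for n in k},g,yw.get(l)); print(l,k,r.x[:2],np.rad2deg(r.x[2]).round(1),round(r.fun,3))
a=ov["top"][140:300,150:530]; cv2.imwrite("pics/o_top.png",cv2.resize(a,None,fx=2.1,fy=2.1,interpolation=0))
a=ov["scene"][200:330,90:510]; cv2.imwrite("pics/o_sc.png",cv2.resize(a,None,fx=1.9,fy=1.9,interpolation=0))
E
```

```text
square_tube ['top', 'scene'] [0.4996 0.4095] -11.9 0.569
square_tube ['top'] [0.4986 0.4088] -11.9 0.467
square_tube ['scene'] [0.5025 0.409 ] -13.8 0.043
angle_cleat ['top', 'scene'] [0.6172 0.1266] -79.3 0.171Traceback (most recent call last):
  File "<stdin>", line 13, in <module>
  File "fit.py", line 37, in fit
    r=minimize(cost,q0,method="Nelder-Mead",options=dict(initial_simplex=q0+np.array([[0,0,0],[.006,0,0],[0,.006,0],[0,0,.2]]),xatol=1e-4,fatol=1e-4))
    res = _minimize_neldermead(fun, x0, args, callback, bounds=bounds,
                               **options)
    fxr = func(xr)
    fx = function(np.copy(x), *(wrapper_args + args))
  File "fit.py", line 31, in cost
    r=render(n,name,p,rois[n]);
  File "fit.py", line 18, in render
    uv=(proj(n,X)-[u0,v0]+0.5)*S-0.5
        ~~~~^^^^^
  File "h.py", line 13, in proj
    c=cams.calibration(n);K=np.array(c["mtx"]);Y=np.atleast_2d(X)@np.array(c["R"]).T+c["t"]
ValueError: time passes only in moves, steps and waits
```

```bash
python3 - <<'E'
import json
from workcell import cams,bot
json.dump({n:{k:(v.tolist() if hasattr(v,"tolist") else v) for k,v in cams.calibration(n).items()} for n in("top","scene")},open("cal.json","w"))
print(bot.read_state()["time"])
E
sed -i 's/cams.calibration(n)/CAL[n]/; s/^from workcell.*/&\nimport json\nCAL={n:{k:np.array(v) for k,v in c.items()} for n,c in json.load(open("\.\/cal.json")).items()}/' h.py; sed -i 's/cams.calibration(n)/CAL[n]/g' h.py
cat >> fit.py <<'E'
def fill(m):
    cs,_=cv2.findContours(m.astype(np.uint8),cv2.RETR_EXTERNAL,cv2.CHAIN_APPROX_NONE); o=np.zeros(m.shape,np.uint8)
    c=max(cs,key=cv2.contourArea); cv2.drawContours(o,[c],-1,1,-1); return o.astype(bool)
yw={"square_tube":np.deg2rad([-30,0,30]),"angle_cleat":np.deg2rad([-45,-90,-110,160,180,-160,0]),"hex_boss":np.deg2rad([-20,0,20]),"two_bay_tray":[-.1,.1],"three_bay_tray":[-.1,.1],"thin_tube":[-.5,0,.5]}
E
cat > run.py <<'E'
from fit import *
import os
np.set_printoptions(precision=4,suppress=True)
ov={n:np.load(n+"_p.npy")[:,:,::-1].copy() for n in("top","scene")}
for l,g in G.items():
    ms={}
    for n in("top","scene"):
        f=f"m_{n}_{l}.npy"
        if os.path.exists(f): m=np.load(f)
        else:
            m=getmask(n,l,g)
            if m is None: print("no mask",n,l); continue
            np.save(f,m)
        ms[n]=m=fill(m)
        cs,_=cv2.findContours(m.astype(np.uint8),0,2); cv2.drawContours(ov[n],cs,-1,(0,0,255),1)
    for k in [list(ms)]+[[x] for x in ms]:
        r=fit(l,{n:ms[n] for n in k},g,yw.get(l)); print(l,k,r.x[:2],np.rad2deg(r.x[2]).round(1),round(r.fun,3))
a=ov["top"][140:300,150:530]; cv2.imwrite("pics/o_top.png",cv2.resize(a,None,fx=2.1,fy=2.1,interpolation=0))
a=ov["scene"][200:330,90:510]; cv2.imwrite("pics/o_sc.png",cv2.resize(a,None,fx=1.9,fy=1.9,interpolation=0))
E
python3 run.py
```

```text
1.2
square_tube ['top', 'scene'] [0.4991 0.4096] -10.3 1.905
square_tube ['top'] [0.4986 0.4082] -11.8 1.797
square_tube ['scene'] [0.5025 0.409 ] -13.8 0.043
angle_cleat ['top', 'scene'] [0.6172 0.1266] -79.3 0.171
angle_cleat ['top'] [0.617 0.126] -77.5 0.056
angle_cleat ['scene'] [0.619  0.1265] -80.1 0.092
flange ['top', 'scene'] [0.6167 0.0057] -3.0 0.07
flange ['top'] [0.6158 0.0052] 4.0 0.014
flange ['scene'] [0.618  0.0062] -1.5 0.03
pipe ['top', 'scene'] [ 0.5839 -0.2581] 6.2 0.733
pipe ['top'] [ 0.5839 -0.261 ] 18.7 0.609
pipe ['scene'] [ 0.5866 -0.2559] -5.0 0.032
hex_boss ['top', 'scene'] [ 0.5865 -0.1454] -21.4 0.258
hex_boss ['top'] [ 0.5853 -0.1468] 39.4 0.193
hex_boss ['scene'] [ 0.587  -0.1447] -23.7 0.036
two_bay_tray ['top', 'scene'] [ 0.4551 -0.1508] 5.4 0.151
two_bay_tray ['top'] [ 0.4543 -0.1513] 5.0 0.069
two_bay_tray ['scene'] [ 0.4568 -0.1501] 5.9 0.06
three_bay_tray ['top', 'scene'] [0.448 0.191] 2.9 0.161
three_bay_tray ['top'] [0.4468 0.1903] 2.8 0.061
three_bay_tray ['scene'] [0.4501 0.1918] 2.8 0.077
thin_tube ['top', 'scene'] [ 0.4912 -0.3914] -65.3 0.2
thin_tube ['top'] [ 0.4914 -0.3941] -63.7 0.064
thin_tube ['scene'] [ 0.4933 -0.39  ] 25.4 0.026
no mask top thin_pipe
thin_pipe ['scene'] [0.5963 0.2674] 5.6 0.081
thin_pipe ['scene'] [0.5963 0.2674] 5.6 0.081
```

View pics/o_top.png

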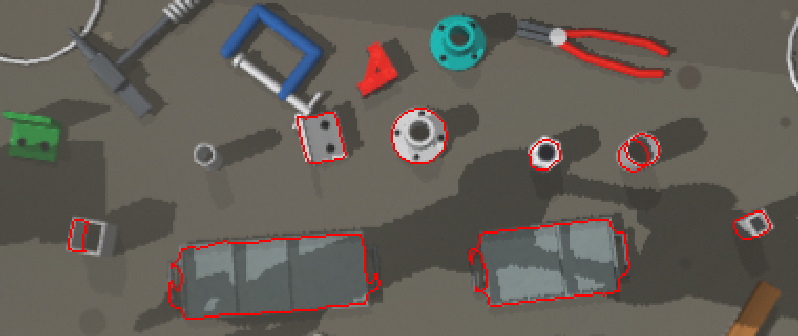

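View pics/o_sc.png

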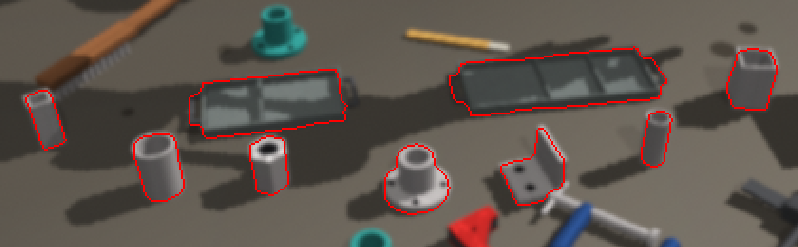

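Run:
```python
from fit import *
from scipy.spatial.transform import Rotation as Rn
np.set_printoptions(precision=4,suppress=True)
s=bot.read_state(); R=Rn.from_rotvec(s["tcp_rot"]).as_matrix(); print(s["time"],s["tool_pos"],R,"yaw x",np.rad2deg(np.arctan2(R[1,0],R[0,0])))
d=np.load("top_d.npy"); p=np.load("top_p.npy")
# heights around cleat/clamp
v,u=np.mgrid[180:225,280:325]
X=deproj("top",np.c_[u.ravel(),v.ravel()],depth=d[180:225,280:325].ravel())
z=(X[:,2]*1000).reshape(u.shape)
print("cols",u[0,::2]); 
for i in range(0,30,2): print(v[i,0],z[i,::2].round().astype(int))
for l in("square_tube","pipe","hex_boss","flange"):
    m=None
    g=G[l];H=dict(square_tube=60,pipe=60,hex_boss=45,flange=48)[l]/1000
    uv=proj("top",[g[0],g[1],H])[0].round().astype(int)
    w=16; v,u=np.mgrid[uv[1]-w:uv[1]+w,uv[0]-w:uv[0]+w]
    X=deproj("top",np.c_[u.ravel(),v.ravel()],depth=d[v.ravel(),u.ravel()])
    k=abs(X[:,2]-H)<.006; P=X[k]; (c,sz,a)=cv2.minAreaRect((P[:,:2]*1000).astype(np.float32)); cc,r=cv2.minEnclosingCircle((P[:,:2]*1000).astype(np.float32)); print(l,k.sum(),P[:,2].mean(),"rect",np.array(c),sz,a,"circ",cc,r)
    if l=="square_tube": cv2.imwrite("pics/z.png",cv2.resize(p[v[0,0]:v[-1,0],u[0,0]:u[0,-1]][:,:,::-1],None,fx=12,fy=12))
```

```text
1.9 [0.2665 0.6202 0.2313] [[ 0.3948 -0.     -0.9188]
 [ 0.9188 -0.      0.3948]
 [-0.     -1.     -0.    ]] yaw x 66.74530229727
cols [280 282 284 286 288 290 292 294 296 298 300 302 304 306 308 310 312 314
 316 318 320 322 324]
180 [12 16 17 19 14 14 12  2  2  0  1  2 -5  6  1  1 -1  3 -2  0 25 22 25]
182 [14  9 15 15 22 16  0  0  2  4  0  0  1  5 -2  2  1  3  3  4  6 22 17]
184 [ 3 20 16 16 12  2 -5  1  6  2  5 10  8  1  0  0  4 -5 -2  1 -1 23 22]
186 [ 6 15 16 16 22 14 -1  1  5  0 16  3  2  1 -3 -1 -2  1  5  8  5 -3 10]
188 [ 1  0  3 -2 14 12 15  0  2 10  0  3  1  3 -1  3  0  0  3 -1  0  3  0]
190 [-2  2  3  1  9 20 17 19 14 19 -2 -6 -3 -1  1  0 -1  0  0  2 -3  4  4]
192 [ 5  3  4  2 -2  3 17 12 11  4 -1  4 -1  5  0 -3 -2  3 -2  3  1  3  5]
194 [-5 -2 -1 -4  2 52 48 10 12  4  0  5 11 13 15 -1  1 -2  3  3 -1  0  3]
196 [ 0  0 -2  3  0 48 48 10  9 16  9 10  7 15  8  7  3  2  2 -2 -1  4  3]
198 [-1 -6 -1  3 -1 15 52 24 11  9 14 10  8 14 10  5  0 -4  0 -1  5  5 -1]
200 [ 7  2  1  5  5  6 51 52 10  8 10  6 14  7  6  6 -1  2  0  1  5 -4 -2]
202 [ 3  1  3 -4 -4 -4 51 57 11  4  4 15  9 1
[... 263 characters left out ...]
ube 87 0.05986309543836395 rect [498.5835 408.7656] (41.154518127441406, 39.9554328918457) 79.13077545166016 circ (499.2688293457031, 409.156982421875) 26.971336364746094
pipe 81 0.05955038601876167 rect [ 584.2184 -259.3937] (39.78145980834961, 41.52241897583008) 61.459388732910156 circ (584.51123046875, -259.7866516113281) 21.46250343322754
hex_boss 173 0.045555901753356456 rect [ 584.5119 -145.8122] (39.03726577758789, 36.78129196166992) 3.7730565071105957 circ (585.2935180664062, -146.2018280029297) 20.35496711730957
flange 97 0.04856527104539042 rect [615.4493   6.076 ] (35.59842300415039, 36.18012237548828) 88.73635864257812 circ (615.6618041992188, 6.035479545593262) 18.62261199951172
```

>>> {"api": "play_rows", "payload": {
  "motion": [
    [[0.1,-0.12,0],[0,0,0]],
    [[0.585,-0.528,-0.15],[0,0,0.251]],
    [[0.585,-0.528,-0.15],[0,0,0.251]],
    [[0.585,-0.528,-0.15],[0,0,0.251]],
    [[0.585,-0.528,-0.25],[0,0,0.251]],
    [[0.585,-0.528,-0.25],[0,0,0.251]],
    [[0.585,-0.528,-0.25],[0,0,0.251]],
    [[0.585,-0.528,-0.25],[0,0,0.251]]
  ],
  "gripper": 0,
  "squeeze": 60
}}

```text
time: 2.9
tool_pos: [0.5002, 0.4103, 0.1322]
tcp_rot: [-1.3, -1.055, 1.053]
wrist_force: [-0.7, 0.3, 0.3]
width: 0.999
```

```bash
cat > st.py <<'E'
import sys
from h import *
from scipy.spatial.transform import Rotation as Rn
np.set_printoptions(precision=4,suppress=True)
s=bot.read_state(); R=Rn.from_rotvec(s["tcp_rot"]).as_matrix(); print(s["time"],s["tool_pos"],"yaw",np.rad2deg(np.arctan2(R[1,0],R[0,0])).round(2),"f",s["wrist_force"],"w",s["width"])
for n in sys.argv[2:]:
    p,d=cams.read_camera(n); np.save(f"{n}_p.npy",p);np.save(f"{n}_d.npy",d); cv2.imwrite(f"pics/{n}{sys.argv[1]}.png",p[:,:,::-1])
E
python3 st.py 1 scene
```

```text
2.9 [0.5002 0.4103 0.1322] yaw 78.08 f [-0.6989  0.3231  0.3352] w 0.9994459177888534
```

View pics/scene1.png

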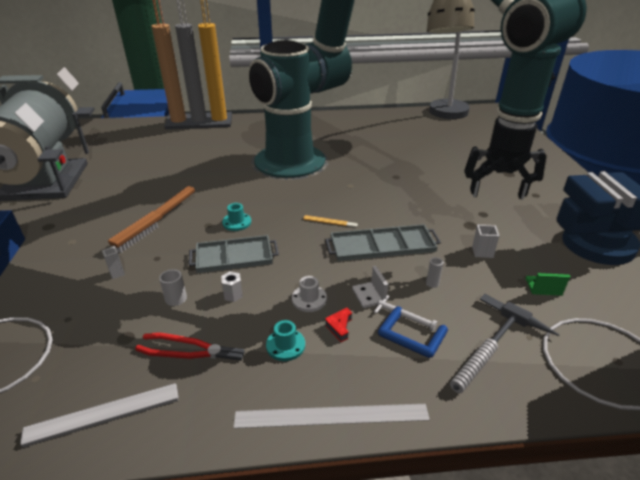

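```bash
python3 -c "
from h import *
print(proj('scene',[[.5002,.4103,.1322],[.5002,.4103,.145],[.5005,.409,.06]]))"
```

```text
[[494.98984544 200.95604   ]
 [496.34925952 195.66415853]
 [487.20179271 229.43810204]]
```

```bash
python3 st.py 1b scene top
python3 - <<'E'
from h import *
a=np.load("scene_p.npy")[120:270,420:580][:,:,::-1]; b=np.load("top_p.npy")[190:310,120:270][:,:,::-1]
cv2.imwrite("pics/g1.png",np.hstack([cv2.resize(a,(400,400)),cv2.resize(b,(400,400))]))
print(proj('top',[[.5002,.4103,.1322],[.5002,.4103,.145],[.5005,.409,.06]]))
E
```

```text
2.95 [0.5003 0.4107 0.1327] yaw 78.12 f [0.7888 0.0188 1.0554] w 0.9977366969486594
[[181.16308547 249.89791737]
 [179.57882035 249.6005171 ]
 [190.0457858  251.33539403]]
```

View pics/g1.png

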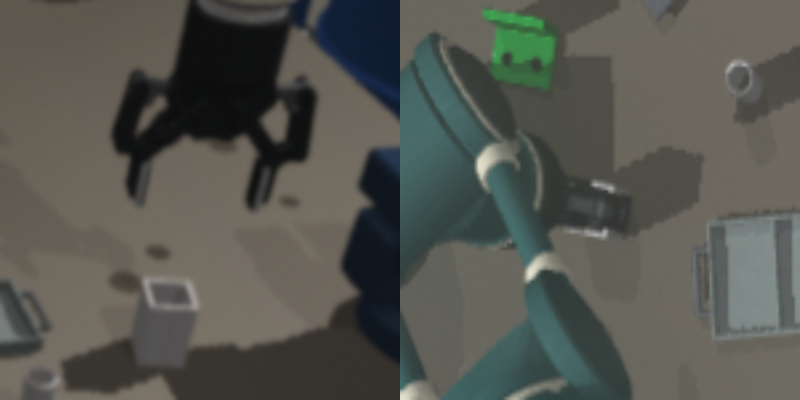

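>>> {"api": "play_rows", "payload": {
  "motion": [
    [[0,0,-0.15],[0,0,0]],
    [[0,0,-0.285],[0,0,0]],
    [[0,0,-0.285],[0,0,0]],
    [[0,0,-0.285],[0,0,0]]
  ]
}}

```text
time: 3.55
tool_pos: [0.5013, 0.4105, 0.0195]
tcp_rot: [-1.3, -1.057, 1.052]
wrist_force: [0.8, 0.3, 1.3]
width: 1.002
```

```bash
python3 st.py 2 scene top
python3 - <<'E'
from h import *
a=np.load("scene_p.npy")[170:290,430:550][:,:,::-1]; b=np.load("top_p.npy")[200:300,140:240][:,:,::-1]
cv2.imwrite("pics/g2.png",np.hstack([cv2.resize(a,(400,400),interpolation=2),cv2.resize(b,(400,400),interpolation=2)]))
E
```

```text
3.55 [0.5013 0.4105 0.0195] yaw 78.1 f [0.8346 0.3204 1.3017] w 1.0021519346741132
```

View pics/g2.png

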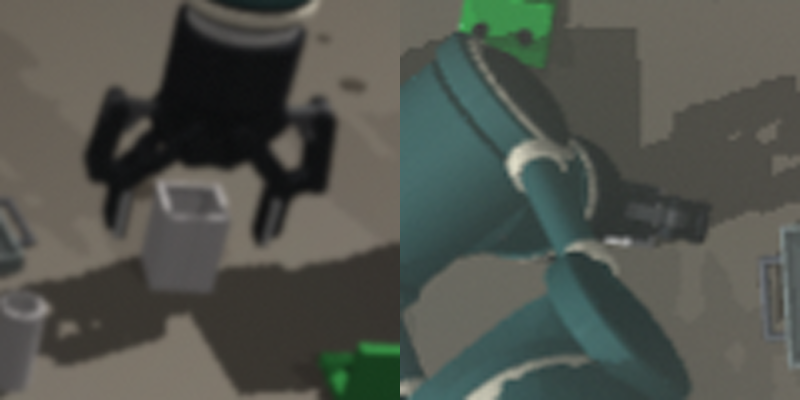

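>>> {"api": "play_rows", "payload": {
  "motion": [
    [[0,-0.009,0],[0,0,0]],
    [[0,-0.009,0],[0,0,0]]
  ]
}}

```text
time: 3.9
tool_pos: [0.5013, 0.4057, 0.0189]
tcp_rot: [-1.301, -1.056, 1.052]
wrist_force: [0.1, 0.6, -0.7]
width: 1.002
```

>>> {"api": "play_rows", "payload": {
  "motion": [
    [[0,0,0],[0,0,0]],
    [[0,0,0],[0,0,0]],
    [[0,0,0],[0,0,0]],
    [[0,0,0],[0,0,0]],
    [[0,0,0],[0,0,0]],
    [[0,0,0],[0,0,0]]
  ],
  "gripper": 1,
  "squeeze": 60
}}

```text
time: 4.65
tool_pos: [0.5009, 0.4057, 0.0176]
tcp_rot: [-1.301, -1.055, 1.053]
wrist_force: [1.2, 0.9, 2.2]
width: 0.459
```

```bash
python3 st.py 3 scene top
python3 - <<'E'
from fit import *
np.set_printoptions(precision=4,suppress=True)
a=np.load("scene_p.npy")[170:290,430:550][:,:,::-1]; b=np.load("top_p.npy")[200:300,140:240][:,:,::-1]
cv2.imwrite("pics/g3.png",np.hstack([cv2.resize(a,(400,400),interpolation=2),cv2.resize(b,(400,400),interpolation=2)]))
E
```

```text
4.65 [0.5009 0.4057 0.0176] yaw 78.05 f [1.2248 0.914  2.192 ] w 0.45886054965368855
```

View pics/g3.png

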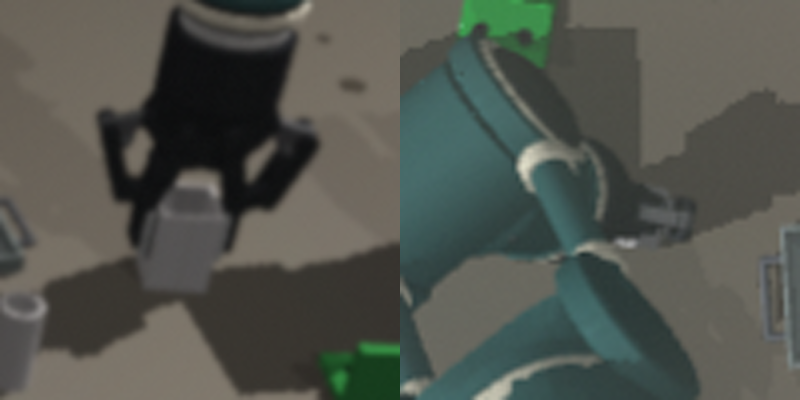

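Run:
```python
from fit import *
np.set_printoptions(precision=4,suppress=True)
for n in("scene",):
    m=getmask(n,"square_tube",(.501,.406))
    if m is not None:
        r=fit("square_tube",{n:fill(m)},(.501,.406),yw["square_tube"]); print(n,r.x[:2],np.rad2deg(r.x[2]),r.fun)
```

```text
scene [0.5019 0.4093] 62.26811807218351 0.10778956474230558
```

>>> {"api": "play_rows", "payload": {
  "motion": [
    [[0,0,0.12],[0,0,0]],
    [[0,0,0.25],[0,0,0]],
    [[0,0,0.38],[0,0,0]],
    [[0,0,0.38],[0,0,0]]
  ]
}}

```text
time: 5.3
tool_pos: [0.5028, 0.407, 0.1744]
tcp_rot: [-1.301, -1.061, 1.047]
wrist_force: [0.1, -0.5, -2.2]
width: 0.464
```

```bash
python3 st.py 4 scene
python3 - <<'E'
from h import *
a=np.load("scene_p.npy")[80:260,400:580][:,:,::-1]
cv2.imwrite("pics/g4.png",cv2.resize(a,(540,540),interpolation=2))
E
```

```text
5.3 [0.5028 0.407  0.1744] yaw 78.05 f [ 0.1278 -0.5278 -2.214 ] w 0.46423860826017527
```

View pics/g4.png

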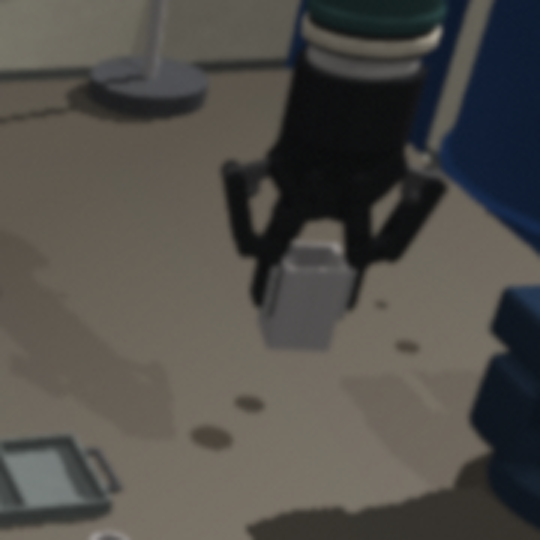

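>>> {"api": "play_rows", "payload": {
  "motion": [
    [[0,-0.15,0],[0,0,0.2]],
    [[0,-0.3,0],[0,0,0.385]],
    [[-0.05,-0.45,0],[0,0,0.385]],
    [[-0.05,-0.6,0],[0,0,0.385]],
    [[-0.05,-0.75,0],[0,0,0.385]],
    [[-0.05,-0.9,0],[0,0,0.385]],
    [[-0.05,-1,0],[0,0,0.385]],
    [[-0.05,-1,0],[0,0,0.385]]
  ]
}}

```text
time: 6.35
tool_pos: [0.4777, 0.0029, 0.1661]
tcp_rot: [-1.161, -1.27, 1.278]
wrist_force: [-0.1, 0.6, -2.3]
width: 0.462
```

>>> {"api": "play_rows", "payload": {
  "motion": [
    [[-0.05,-0.15,0],[0,0,0]],
    [[-0.05,-0.3,0],[0,0,0]],
    [[-0.05,-0.45,0],[0,0,0]],
    [[-0.05,-0.507,0],[0,0,0]],
    [[-0.05,-0.507,0],[0,0,0]],
    [[-0.05,-0.507,-0.12],[0,0,0]],
    [[-0.05,-0.507,-0.25],[0,0,0]],
    [[-0.05,-0.507,-0.25],[0,0,0]],
    [[-0.05,-0.507,-0.25],[0,0,0]]
  ]
}}

```text
time: 7.48
tool_pos: [0.461, -0.1965, 0.07]
tcp_rot: [-1.163, -1.279, 1.279]
wrist_force: [-0.2, 0.5, -1.1]
width: 0.459
```

```bash
python3 st.py 5 scene top
python3 - <<'E'
from h import *
a=np.load("scene_p.npy")[130:290,160:320][:,:,::-1]; b=np.load("top_p.npy")[200:320,360:480][:,:,::-1]
cv2.imwrite("pics/g5.png",np.hstack([cv2.resize(a,(400,400),interpolation=2),cv2.resize(b,(400,400),interpolation=2)]))
E
```

```text
7.475 [ 0.461  -0.1965  0.07  ] yaw 95.44 f [-0.224   0.4667 -1.12  ] w 0.45924968546006983
```

View pics/g5.png

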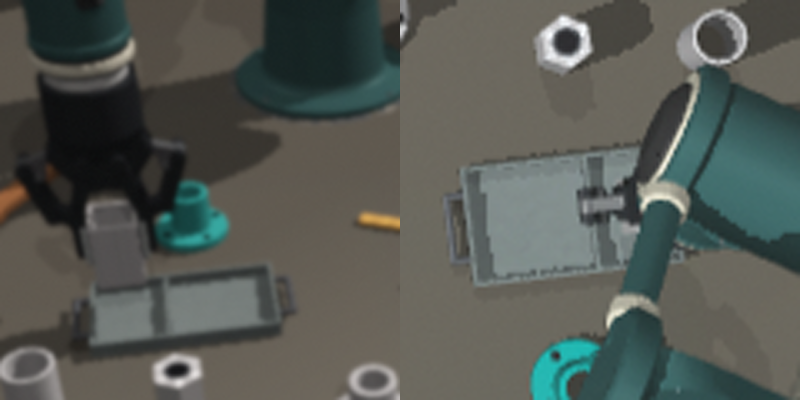

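>>> {"api": "play_rows", "payload": {
  "motion": [
    [[0,0,-0.06],[0,0,0]],
    [[0,0,-0.1],[0,0,0]],
    [[0,0,-0.121],[0,0,0]],
    [[0,0,-0.121],[0,0,0]],
    [[0,0,-0.121],[0,0,0]]
  ]
}}

```text
time: 8.2
tool_pos: [0.4608, -0.1976, 0.0213]
tcp_rot: [-1.164, -1.278, 1.278]
wrist_force: [0.3, 0.3, -1.9]
width: 0.459
```

```bash
python3 st.py 6 scene
python3 - <<'E'
from h import *
a=np.load("scene_p.npy")[150:290,170:310][:,:,::-1]
cv2.imwrite("pics/g6.png",cv2.resize(a,(560,560),interpolation=2))
E
```

```text
8.2 [ 0.4608 -0.1976  0.0213] yaw 95.37 f [ 0.3216  0.2562 -1.8501] w 0.45861375943223115
```

View pics/g6.png

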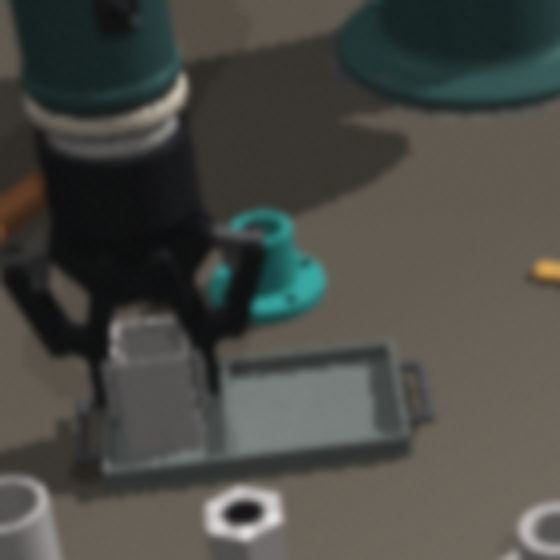

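```bash
cat > ovl.py <<'E'
from fit import *
def tf(P,p): 
    c,s=np.cos(p[2]),np.sin(p[2]); return np.c_[p[0]+c*P[:,0]-s*P[:,1],p[1]+s*P[:,0]+c*P[:,1],P[:,2]+(p[3] if len(p)>3 else 0)]
def lines(im,n,P,p,sc,o,col):
    uv=((proj(n,tf(np.array(P)/1000.,p))-o+.5)*sc).astype(int); cv2.polylines(im,[uv.reshape(-1,1,2)],True,col,1)
def rect(x0,x1,y0,y1,z): return [[x0,y0,z],[x1,y0,z],[x1,y1,z],[x0,y1,z]]
T2=[rect(-46,46,-81.5,81.5,14),rect(-43,43,-78.5,-16.5,14),rect(-43,43,-13.5,78.5,14)]
T3=[rect(-46,46,-114,114,14),rect(-43,43,-111,-19,14),rect(-43,43,-16,48,14),rect(-43,43,51,111,14)]
E
python3 - <<'E'
from ovl import *
n="scene";o=np.array([170,180]);sc=6
a=cv2.resize(np.load("scene_p.npy")[180:280,170:300][:,:,::-1],None,fx=sc,fy=sc,interpolation=2)
for T in T2: lines(a,n,T,(.4555,-.1507,np.deg2rad(5.4)),sc,o,(0,0,255))
p=(.4608,-.1976,np.deg2rad(5.4),.0037)
for z in(0,60): lines(a,n,rect(-20,20,-20,20,z),p,sc,o,(0,255,0))
cv2.imwrite("pics/g7.png",a)
E
```

```text
(no output)
```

View pics/g7.png

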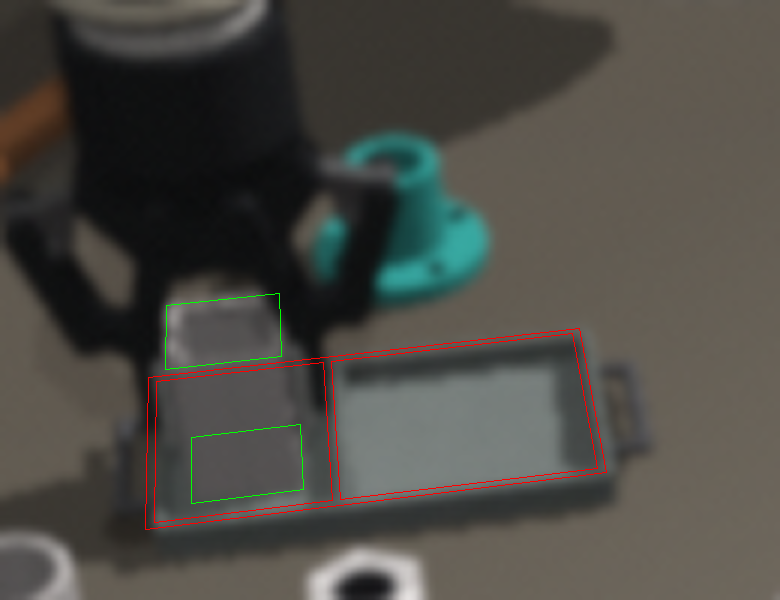

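>>> {"api": "play_rows", "payload": {
  "motion": [
    [[0,0,-0.002],[0,0,0]],
    [[0,0,-0.002],[0,0,0]],
    [[0,0,-0.002],[0,0,0]]
  ],
  "gripper": 0.25
}}

```text
time: 8.62
tool_pos: [0.4607, -0.1975, 0.0203]
tcp_rot: [-1.164, -1.278, 1.278]
wrist_force: [-0.6, 0.1, -1.3]
width: 0.753
```

>>> {"api": "play_rows", "payload": {
  "motion": [
    [[0,0,0.1],[0,0,0]],
    [[0,0,0.25],[0,0,0]],
    [[0,0,0.35],[0,0,0]],
    [[0.1,0.15,0.35],[0,0,0]],
    [[0.2,0.3,0.35],[0,0,0]],
    [[0.3,0.45,0.35],[0,0,0]],
    [[0.3,0.6,0.35],[0,0,0]],
    [[0.3,0.6,0.35],[0,0,0]]
  ]
}}

```text
time: 9.62
tool_pos: [0.581, 0.0459, 0.1601]
tcp_rot: [-1.161, -1.281, 1.28]
wrist_force: [-0.7, -0.2, 0.8]
width: 0.753
```

```bash
python3 st.py 8 scene top
python3 - <<'E'
from ovl import *
np.set_printoptions(precision=4,suppress=True)
n="scene";o=np.array([170,180]);sc=5
a=cv2.resize(np.load("scene_p.npy")[180:280,170:300][:,:,::-1],None,fx=sc,fy=sc,interpolation=2)
b=np.load("top_p.npy")[170:300,250:480][:,:,::-1]
cv2.imwrite("pics/g8.png",a);cv2.imwrite("pics/g8b.png",cv2.resize(b,None,fx=3.4,fy=3.4,interpolation=2))
E
```

```text
9.625 [0.581  0.0459 0.1601] yaw 95.55 f [-0.6549 -0.1834  0.8488] w 0.7527486764560475
```

View pics/g8.png

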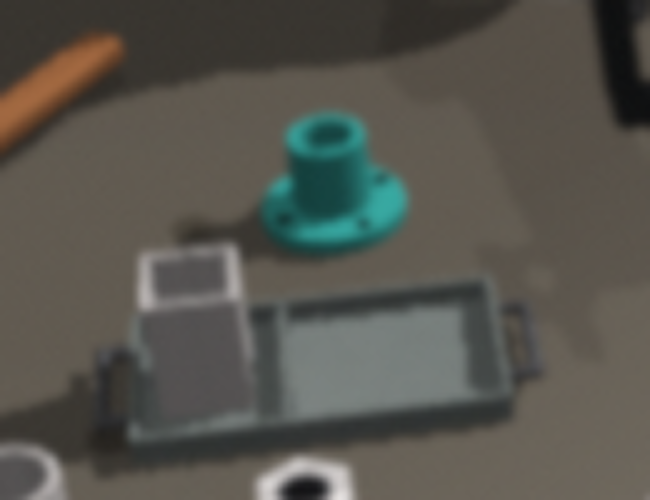

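View pics/g8b.png

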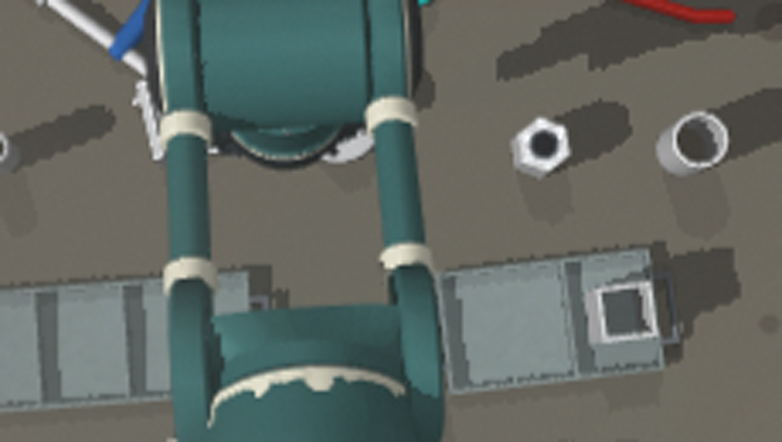

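>>> {"api": "play_rows", "payload": {
  "motion": [
    [[0.053,0.15,0],[0,0,0.124]],
    [[0.053,0.2565,0],[0,0,0.124]],
    [[0.053,0.2565,0],[0,0,0.124]],
    [[0.053,0.2565,-0.12],[0,0,0.124]],
    [[0.053,0.2565,-0.225],[0,0,0.124]],
    [[0.053,0.2565,-0.225],[0,0,0.124]]
  ],
  "gripper": 0.45
}}

```text
time: 10.48
tool_pos: [0.5976, 0.1426, 0.0659]
tcp_rot: [-1.108, -1.34, 1.353]
wrist_force: [-0.6, 0.0, -0.1]
width: 0.553
```

```bash
python3 st.py 9 scene top
python3 - <<'E'
from ovl import *
n="scene";o=np.array([320,210]);sc=6
a=cv2.resize(np.load("scene_p.npy")[210:310,320:450][:,:,::-1],None,fx=sc,fy=sc,interpolation=2)
g=(.618,.1265,np.deg2rad(-79))
lines(a,n,rect(-25,25,-30,30,8),g,sc,o,(0,0,255));lines(a,n,rect(-25,-17,-30,30,50),g,sc,o,(0,0,255))
cv2.imwrite("pics/g9.png",a)
E
```

```text
10.475 [0.5976 0.1426 0.0659] yaw 100.87 f [-0.6448  0.0026 -0.1416] w 0.5525248960729526
```

View pics/g9.png

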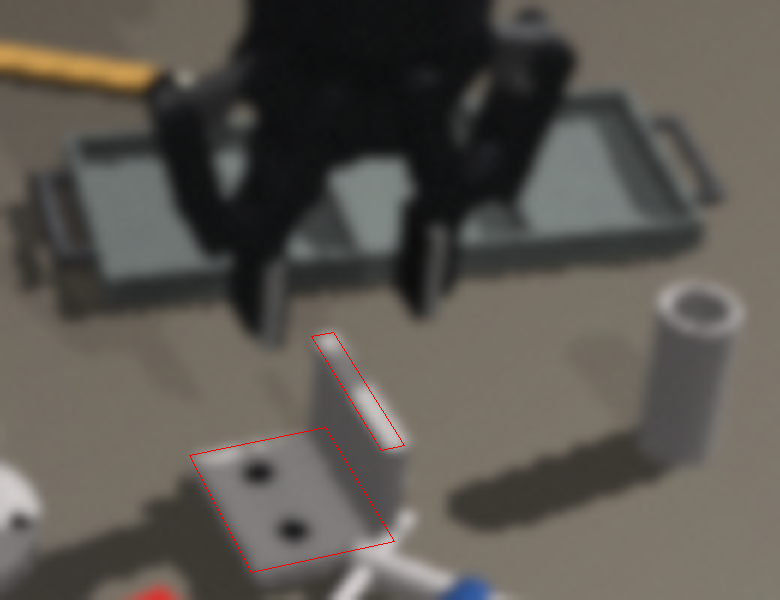

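>>> {"api": "play_rows", "payload": {
  "motion": [
    [[0,0,-0.08],[0,0,0]],
    [[0,0,-0.13],[0,0,0]],
    [[0,0,-0.13],[0,0,0]],
    [[0,0,-0.13],[0,0,0]]
  ]
}}

```text
time: 11.08
tool_pos: [0.6027, 0.1453, 0.0193]
tcp_rot: [-1.114, -1.35, 1.348]
wrist_force: [-1.1, -0.2, -0.2]
width: 0.549
```

```bash
python3 st.py 10 scene
python3 - <<'E'
from ovl import *
n="scene";o=np.array([320,210]);sc=6
a=cv2.resize(np.load("scene_p.npy")[210:310,320:450][:,:,::-1],None,fx=sc,fy=sc,interpolation=2)
cv2.imwrite("pics/g10.png",a)
E
```

```text
11.075 [0.6027 0.1453 0.0193] yaw 100.95 f [-1.0505 -0.245  -0.244 ] w 0.54925163039111
```

View pics/g10.png

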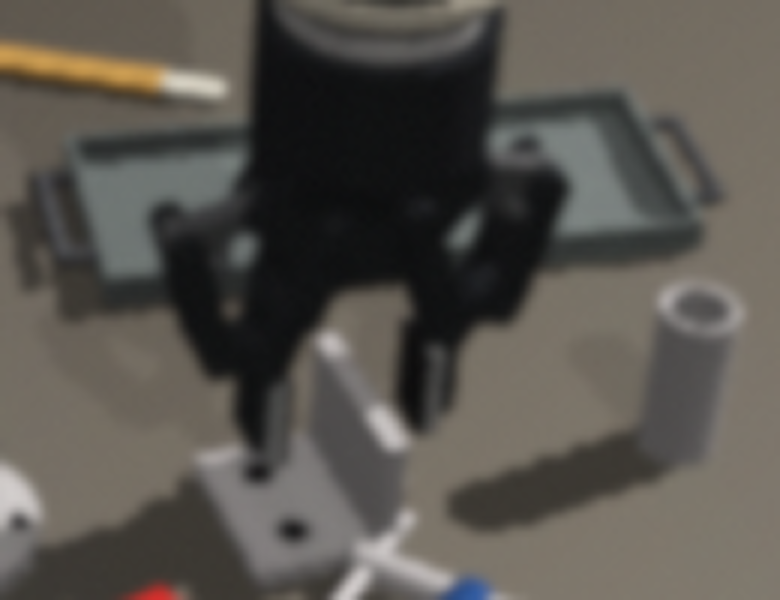

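>>> {"api": "play_rows", "payload": {
  "motion": [
    [[0,0,0],[0,0,0]],
    [[0,0,0],[0,0,0]],
    [[0,0,0],[0,0,0]],
    [[0,0,0],[0,0,0]],
    [[0,0,0],[0,0,0]]
  ],
  "gripper": 1,
  "squeeze": 90
}}

```text
time: 11.75
tool_pos: [0.6023, 0.1454, 0.019]
tcp_rot: [-1.113, -1.35, 1.348]
wrist_force: [-1.0, 0.0, 4.9]
width: 0.079
```

>>> {"api": "play_rows", "payload": {
  "motion": [
    [[0,0,0.05],[0,0,0]],
    [[0,0,0.15],[0,0,0]],
    [[0,0,0.3],[0,0,0]],
    [[0,0,0.36],[0,0,0]],
    [[0,0,0.36],[0,0,0]]
  ]
}}

```text
time: 12.38
tool_pos: [0.6032, 0.1454, 0.1652]
tcp_rot: [-1.116, -1.353, 1.346]
wrist_force: [0.4, -0.3, -4.4]
width: 0.077
```

```bash
python3 st.py 11 scene
python3 - <<'E'
from ovl import *
a=cv2.resize(np.load("scene_p.npy")[130:310,300:480][:,:,::-1],None,fx=3.2,fy=3.2,interpolation=2)
cv2.imwrite("pics/g11.png",a)
E
```

```text
12.375 [0.6032 0.1454 0.1652] yaw 100.95 f [ 0.4028 -0.3273 -4.3948] w 0.07662635379389351
```

View pics/g11.png

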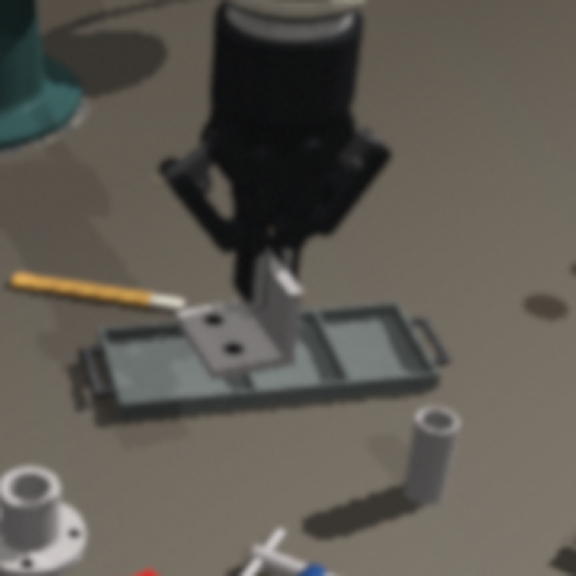

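>>> {"api": "play_rows", "payload": {
  "motion": [
    [[-0.1,-0.12,0],[0,0,-0.06]],
    [[-0.2,-0.25,0],[0,0,-0.124]],
    [[-0.3,-0.38,0],[0,0,-0.124]],
    [[-0.409,-0.5,0],[0,0,-0.124]],
    [[-0.409,-0.609,0],[0,0,-0.124]],
    [[-0.409,-0.609,0],[0,0,-0.124]],
    [[-0.409,-0.609,-0.12],[0,0,-0.124]],
    [[-0.409,-0.609,-0.25],[0,0,-0.124]],
    [[-0.409,-0.609,-0.25],[0,0,-0.124]],
    [[-0.409,-0.609,-0.25],[0,0,-0.124]]
  ]
}}

```text
time: 13.68
tool_pos: [0.4382, -0.0978, 0.0621]
tcp_rot: [-1.162, -1.278, 1.278]
wrist_force: [-0.1, -0.2, -3.3]
width: 0.074
```

```bash
python3 st.py 12 scene
python3 - <<'E'
from ovl import *
n="scene";o=np.array([170,170]);sc=6
a=cv2.resize(np.load("scene_p.npy")[170:270,170:300][:,:,::-1],None,fx=sc,fy=sc,interpolation=2)
for T in T2: lines(a,n,T,(.4555,-.1507,np.deg2rad(5.4)),sc,o,(0,0,255))
s=bot.read_state()["tool_pos"]
g=(s[0]+.0138,s[1]-.0203,np.deg2rad(-84.6),s[2]-.019)
lines(a,n,rect(-25,25,-30,30,8),g,sc,o,(0,255,0));lines(a,n,rect(-25,-17,-30,30,50),g,sc,o,(0,255,0))
cv2.imwrite("pics/g12.png",a)
E
```

```text
13.675 [ 0.4382 -0.0978  0.0621] yaw 95.41 f [-0.0589 -0.1503 -3.263 ] w 0.07423054889023965
```

View pics/g12.png

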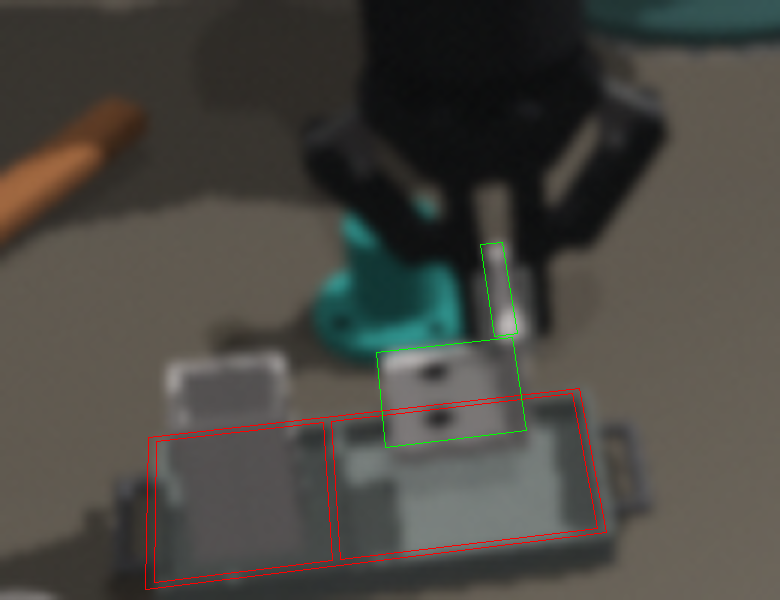

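>>> {"api": "play_rows", "payload": {
  "motion": [
    [[0,0,-0.05],[0,0,0]],
    [[0,0,-0.085],[0,0,0]],
    [[0,0,-0.1],[0,0,0]],
    [[0,0,-0.1],[0,0,0]],
    [[0,0,-0.102],[0,0,0]],
    [[0,0,-0.102],[0,0,0]]
  ]
}}

```text
time: 14.48
tool_pos: [0.4386, -0.0986, 0.0219]
tcp_rot: [-1.164, -1.278, 1.278]
wrist_force: [-0.6, -0.1, -0.2]
width: 0.074
```

>>> {"api": "play_rows", "payload": {
  "motion": [
    [[0,0,0],[0,0,0]],
    [[0,0,0],[0,0,0]],
    [[0,0,0],[0,0,0]]
  ],
  "gripper": 0.65
}}

```text
time: 14.85
tool_pos: [0.4384, -0.0985, 0.0216]
tcp_rot: [-1.164, -1.278, 1.278]
wrist_force: [0.1, -0.3, -0.2]
width: 0.353
```

>>> {"api": "play_rows", "payload": {
  "motion": [
    [[0,0,0.1],[0,0,0]],
    [[0,0,0.25],[0,0,0]],
    [[0,0,0.35],[0,0,0]],
    [[0.1,0.08,0.35],[0,0,0]],
    [[0.2,0.16,0.35],[0,0,0]],
    [[0.3,0.2,0.35],[0,0,0]],
    [[0.3,0.2,0.35],[0,0,0]]
  ],
  "gripper": 0.2
}}

```text
time: 15.72
tool_pos: [0.5605, -0.0172, 0.1614]
tcp_rot: [-1.163, -1.281, 1.279]
wrist_force: [-0.4, -0.5, -0.5]
width: 0.802
```

```bash
python3 st.py 13 scene top
python3 - <<'E'
from ovl import *
n="scene";o=np.array([170,170]);sc=6
a=cv2.resize(np.load("scene_p.npy")[170:270,170:300][:,:,::-1],None,fx=sc,fy=sc,interpolation=2)
b=np.load("top_p.npy")[170:300,250:480][:,:,::-1]
cv2.imwrite("pics/g13.png",a);cv2.imwrite("pics/g13b.png",cv2.resize(b,None,fx=3.4,fy=3.4,interpolation=2))
E
```

```text
15.725 [ 0.5605 -0.0172  0.1614] yaw 95.49 f [-0.3679 -0.5249 -0.4916] w 0.8017497975337348
```

View pics/g13.png

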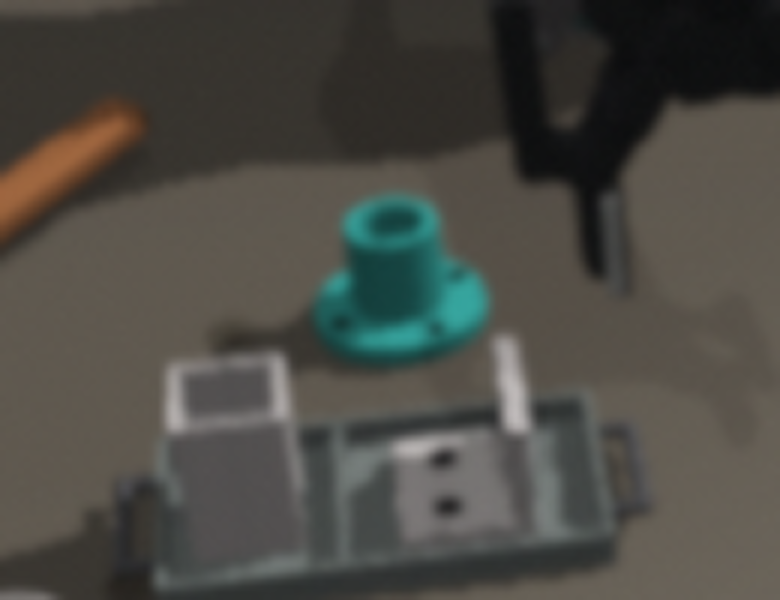

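View pics/g13b.png

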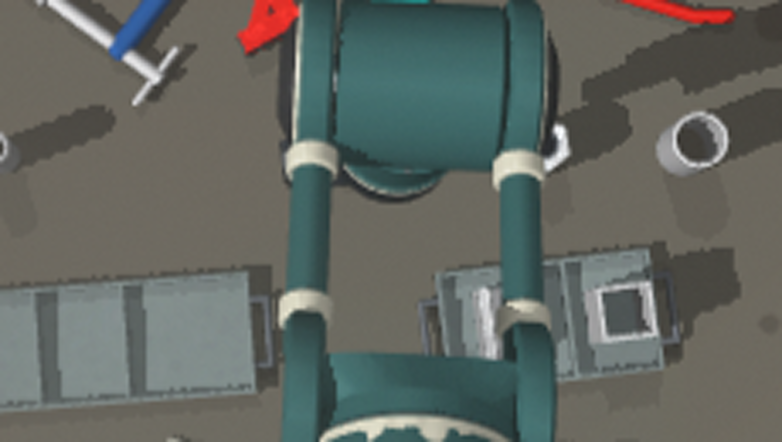

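>>> {"api": "play_rows", "payload": {
  "motion": [
    [[0.145,0.062,0],[0,0,0]],
    [[0.145,0.062,0],[0,0,0]],
    [[0.145,0.062,-0.12],[0,0,0]],
    [[0.145,0.062,-0.228],[0,0,0]],
    [[0.145,0.062,-0.228],[0,0,0]],
    [[0.145,0.062,-0.32],[0,0,0]],
    [[0.145,0.062,-0.365],[0,0,0]],
    [[0.145,0.062,-0.365],[0,0,0]],
    [[0.145,0.062,-0.365],[0,0,0]]
  ]
}}

```text
time: 16.95
tool_pos: [0.6172, 0.0062, 0.017]
tcp_rot: [-1.165, -1.28, 1.277]
wrist_force: [0.5, -0.7, -0.1]
width: 0.804
```

```bash
python3 st.py 14 scene
python3 - <<'E'
from ovl import *
a=cv2.resize(np.load("scene_p.npy")[210:330,240:380][:,:,::-1],None,fx=5,fy=5,interpolation=2)
cv2.imwrite("pics/g14.png",a)
E
```

```text
16.95 [0.6172 0.0062 0.017 ] yaw 95.37 f [ 0.4833 -0.6911 -0.0825] w 0.8036560354602551
```

View pics/g14.png

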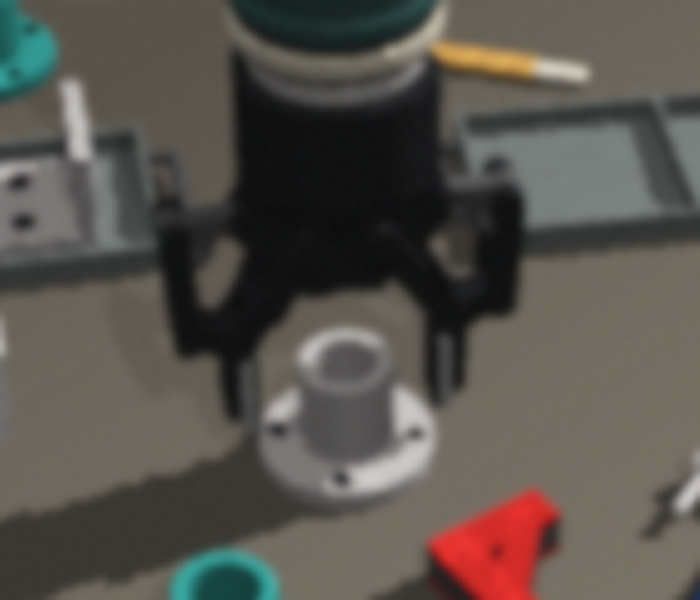

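>>> {"api": "play_rows", "payload": {
  "motion": [
    [[0,0,0],[0,0,0]],
    [[0,0,0],[0,0,0]],
    [[0,0,0],[0,0,0]],
    [[0,0,0],[0,0,0]],
    [[0,0,0],[0,0,0]]
  ],
  "gripper": 1,
  "squeeze": 90
}}

```text
time: 17.62
tool_pos: [0.617, 0.0065, 0.0169]
tcp_rot: [-1.165, -1.279, 1.277]
wrist_force: [-0.9, 0.8, 6.9]
width: 0.425
```

>>> {"api": "play_rows", "payload": {
  "motion": [
    [[0,0,0.05],[0,0,0]],
    [[0,0,0.15],[0,0,0]],
    [[0,0,0.3],[0,0,0]],
    [[0,0,0.36],[0,0,0]],
    [[0,0,0.36],[0,0,0]]
  ]
}}

```text
time: 18.25
tool_pos: [0.6178, 0.0063, 0.1627]
tcp_rot: [-1.168, -1.282, 1.276]
wrist_force: [-0.3, -0.1, -5.6]
width: 0.422
```

```bash
python3 st.py 15 scene
python3 - <<'E'
from ovl import *
a=cv2.resize(np.load("scene_p.npy")[130:290,240:400][:,:,::-1],None,fx=3.4,fy=3.4,interpolation=2)
cv2.imwrite("pics/g15.png",a)
t=np.deg2rad(2.9)
for y in(-65,16,81): print(.4485-y/1000*np.sin(t),.191+y/1000*np.cos(t))
E
```

```text
18.25 [0.6178 0.0063 0.1627] yaw 95.37 f [-0.3253 -0.0912 -5.6234] w 0.42234022463546966
0.4517885411049864 0.12608324178302788
0.4476905129587726 0.206979509714947
0.4444019718537862 0.2718962679319191
```

View pics/g15.png

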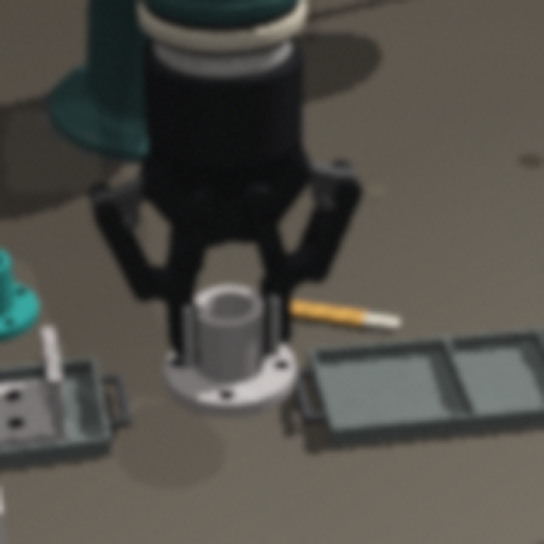

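>>> {"api": "play_rows", "payload": {
  "motion": [
    [[-0.12,0.1,0],[0,0,0]],
    [[-0.24,0.2,0],[0,0,0]],
    [[-0.35,0.3,0],[0,0,0]],
    [[-0.412,0.3,0],[0,0,0]],
    [[-0.412,0.3,0],[0,0,0]],
    [[-0.412,0.3,-0.12],[0,0,0]],
    [[-0.412,0.3,-0.25],[0,0,0]],
    [[-0.412,0.3,-0.25],[0,0,0]],
    [[-0.412,0.3,-0.25],[0,0,0]]
  ]
}}

```text
time: 19.42
tool_pos: [0.452, 0.1262, 0.0595]
tcp_rot: [-1.164, -1.277, 1.278]
wrist_force: [0.2, 0.1, -3.8]
width: 0.424
```

```bash
python3 st.py 16 scene top
python3 - <<'E'
from ovl import *
n="scene";o=np.array([315,175]);sc=6
a=cv2.resize(np.load("scene_p.npy")[175:275,315:445][:,:,::-1],None,fx=sc,fy=sc,interpolation=2)
for T in T3: lines(a,n,T,(.4485,.191,np.deg2rad(2.9)),sc,o,(0,0,255))
s=bot.read_state()["tool_pos"]; print(s)
C=cyl(35,0,10)[1::2]; lines(a,n,C,(s[0],s[1],0,s[2]-.0169),sc,o,(0,255,0))
C=cyl(19,0,48)[1::2]; lines(a,n,C,(s[0],s[1],0,s[2]-.0169),sc,o,(0,255,0))
cv2.imwrite("pics/g16.png",a)
b=np.load("top_p.npy")[200:310,220:350][:,:,::-1]
cv2.imwrite("pics/g16b.png",cv2.resize(b,None,fx=4,fy=4,interpolation=2))
E
```

```text
19.425 [0.452  0.1262 0.0595] yaw 95.34 f [ 0.2301  0.127  -3.8129] w 0.4236448002371693
[0.45369563 0.12671484 0.06133332]
```

View pics/g16.png

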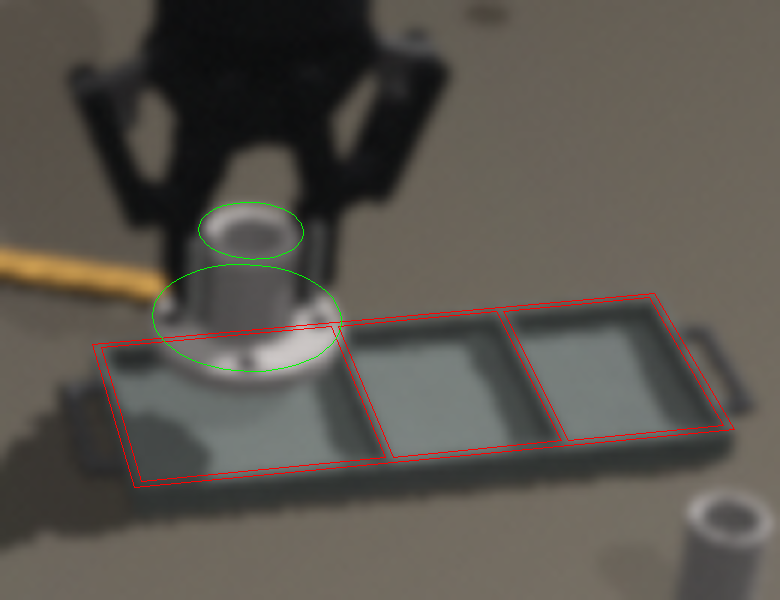

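View pics/g16b.png

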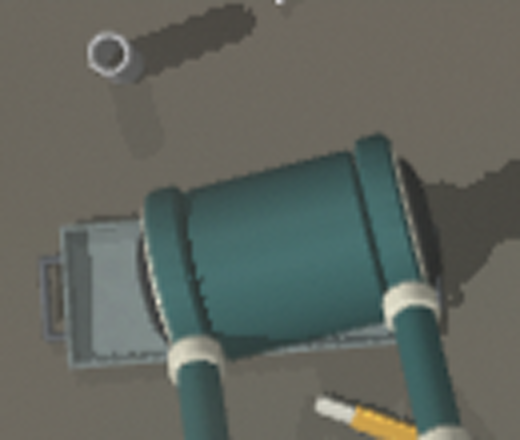

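>>> {"api": "play_rows", "payload": {
  "motion": [
    [[0,0,-0.05],[0,0,0]],
    [[0,0,-0.085],[0,0,0]],
    [[0,0,-0.1],[0,0,0]],
    [[0,0,-0.1],[0,0,0]],
    [[0,0,-0.102],[0,0,0]],
    [[0,0,-0.102],[0,0,0]]
  ]
}}

```text
time: 20.27
tool_pos: [0.4521, 0.1266, 0.0198]
tcp_rot: [-1.164, -1.279, 1.277]
wrist_force: [-2.7, -0.9, 5.2]
width: 0.421
```

```bash
python3 st.py 17 scene
python3 - <<'E'
from ovl import *
n="scene";o=np.array([315,175]);sc=6
a=cv2.resize(np.load("scene_p.npy")[175:275,315:445][:,:,::-1],None,fx=sc,fy=sc,interpolation=2)
cv2.imwrite("pics/g17.png",a)
E
```

```text
20.275 [0.4521 0.1266 0.0198] yaw 95.37 f [-2.7262 -0.8603  5.1612] w 0.4209749823866752
```

View pics/g17.png

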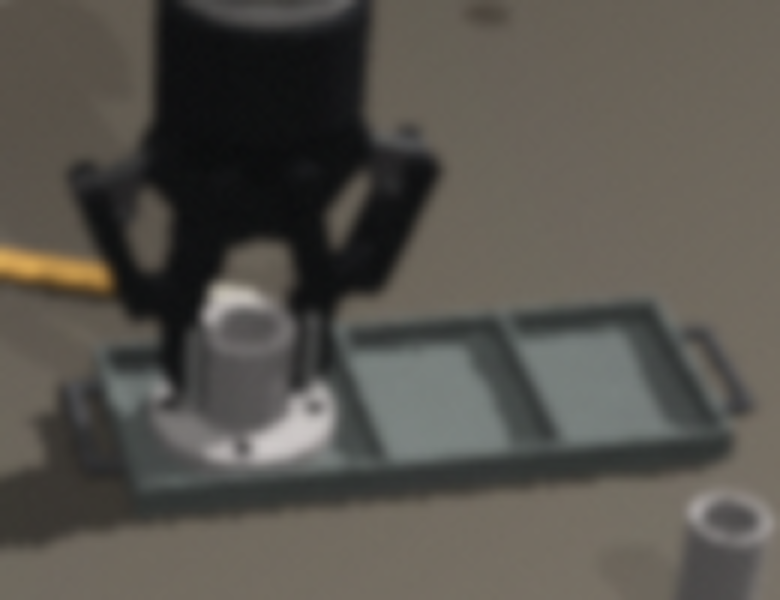

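>>> {"api": "play_rows", "payload": {
  "motion": [
    [[0,0,0],[0,0,0]],
    [[0,0,0],[0,0,0]],
    [[0,0,0],[0,0,0]]
  ],
  "gripper": 0.4
}}

```text
time: 20.7
tool_pos: [0.4517, 0.1265, 0.0187]
tcp_rot: [-1.164, -1.279, 1.277]
wrist_force: [0.3, -0.5, -0.4]
width: 0.599
```

>>> {"api": "play_rows", "payload": {
  "motion": [
    [[0,0,0.1],[0,0,0]],
    [[0,0,0.25],[0,0,0]],
    [[0,0,0.36],[0,0,0]],
    [[0,-0.15,0.36],[0,0,-0.2]],
    [[0.1,-0.3,0.36],[0,0,-0.4]],
    [[0.2,-0.45,0.36],[0,0,-0.6]],
    [[0.25,-0.6,0.36],[0,0,-0.8]],
    [[0.3,-0.75,0.36],[0,0,-1]],
    [[0.33,-0.9,0.36],[0,0,-1]],
    [[0.33,-0.96,0.36],[0,0,-1]]
  ],
  "gripper": 0
}}

```text
time: 21.95
tool_pos: [0.5839, -0.2606, 0.1622]
tcp_rot: [-1.461, -0.686, 0.685]
wrist_force: [0.4, 0.6, 0.3]
width: 0.996
```

```bash
python3 st.py 18 scene
python3 - <<'E'
from ovl import *
a=cv2.resize(np.load("scene_p.npy")[175:275,315:445][:,:,::-1],None,fx=6,fy=6,interpolation=2)
cv2.imwrite("pics/g18.png",a)
E
```

```text
21.95 [ 0.5839 -0.2606  0.1622] yaw 50.29 f [0.4076 0.5699 0.2559] w 0.9962848269198781
```

View pics/g18.png

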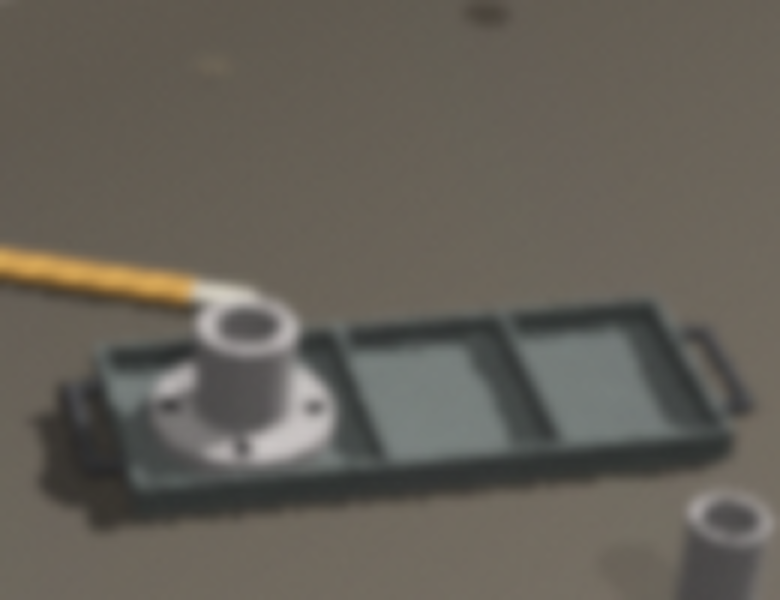

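>>> {"api": "play_rows", "payload": {
  "motion": [
    [[0.004,0.002,0],[0,0,-0.25]],
    [[0.004,0.002,0],[0,0,-0.5]],
    [[0.004,0.002,0],[0,0,-0.75]],
    [[0.004,0.002,0],[0,0,-1]],
    [[0.004,0.002,-0.1],[0,0,-1]],
    [[0.004,0.002,-0.2],[0,0,-1]],
    [[0.004,0.002,-0.2],[0,0,-1]]
  ]
}}

```text
time: 22.88
tool_pos: [0.5814, -0.2549, 0.0782]
tcp_rot: [-1.565, -0.067, 0.08]
wrist_force: [-0.9, -0.2, -1.3]
width: 0.998
```

```bash
python3 st.py 19 scene
python3 - <<'E'
from ovl import *
a=cv2.resize(np.load("scene_p.npy")[190:320,110:260][:,:,::-1],None,fx=5,fy=4.6,interpolation=2)
cv2.imwrite("pics/g19.png",a)
E
```

```text
22.875 [ 0.5814 -0.2549  0.0782] yaw 5.38 f [-0.8687 -0.1735 -1.2756] w 0.9979578396377706
```

View pics/g19.png

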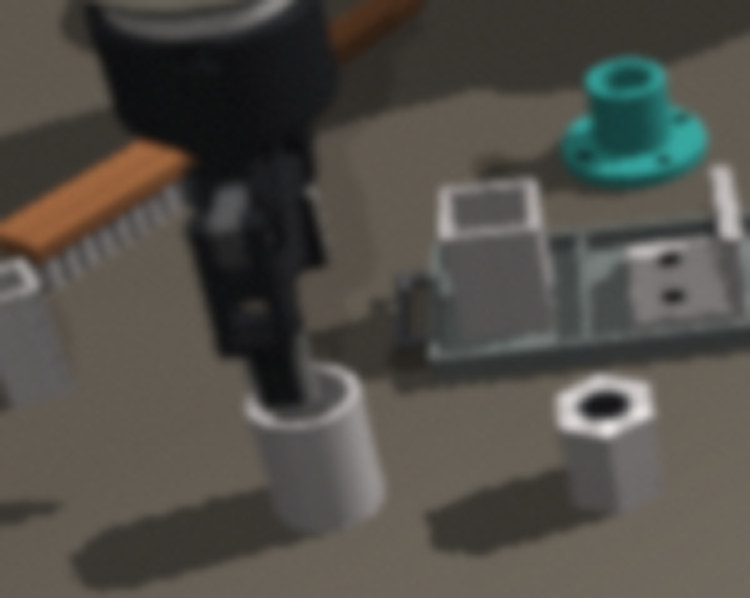

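```bash
python3 -c "
from h import *
for z in(.078,.085,.091):
  uv=proj('scene',[[.5824+.05,-.2571+.0047,z],[.5824-.05,-.2571-.0047,z]]); print(z,(uv-[110,190])*[5,4.6])
print((proj('scene',[[.5853,-.2577,.06]])-[110,190])*[5,4.6])
"; python3 st.py 19b
```

```text
0.078 [[283.77830753 433.70599208]
 [298.34786377 282.68653908]]
0.085 [[280.0409657  420.35388741]
 [294.96565532 269.78454331]]
0.091 [[276.80690622 408.80673862]
 [292.04093329 258.63406734]]
[[297.65611968 392.68955619]]
22.925 [ 0.5834 -0.2559  0.0808] yaw 5.38 f [ 0.2018 -0.5883  0.542 ] w 0.9992383429720271
```

>>> {"api": "play_rows", "payload": {
  "motion": [
    [[0.003,0.003,-0.08],[0,0,0]],
    [[0.003,0.003,-0.14],[0,0,0]],
    [[0.003,0.003,-0.163],[0,0,0]],
    [[0.003,0.003,-0.163],[0,0,0]],
    [[0.003,0.003,-0.163],[0,0,0]]
  ]
}}

```text
time: 23.55
tool_pos: [0.5874, -0.2563, 0.0192]
tcp_rot: [-1.571, -0.076, 0.072]
wrist_force: [1.0, 0.3, -0.2]
width: 1.002
```

>>> {"api": "play_rows", "payload": {
  "motion": [
    [[0,0,0],[0,0,0]],
    [[0,0,0],[0,0,0]],
    [[0,0,0],[0,0,0]],
    [[0,0,0],[0,0,0]],
    [[0,0,0],[0,0,0]],
    [[0,0,0],[0,0,0]]
  ],
  "gripper": 1,
  "squeeze": 70
}}

```text
time: 24.3
tool_pos: [0.5866, -0.2559, 0.0182]
tcp_rot: [-1.57, -0.074, 0.073]
wrist_force: [-1.3, 1.3, 4.7]
width: 0.482
```

>>> {"api": "play_rows", "payload": {
  "motion": [
    [[0,0,0.05],[0,0,0]],
    [[0,0,0.15],[0,0,0]],
    [[0,0,0.3],[0,0,0]],
    [[0,0,0.4],[0,0,0]],
    [[0,0,0.4],[0,0,0]]
  ]
}}

```text
time: 24.92
tool_pos: [0.589, -0.257, 0.1832]
tcp_rot: [-1.574, -0.081, 0.067]
wrist_force: [0.5, -0.7, -2.1]
width: 0.483
```

```bash
python3 st.py 20 scene
python3 - <<'E'
from ovl import *
a=cv2.resize(np.load("scene_p.npy")[130:320,80:270][:,:,::-1],None,fx=3,fy=3,interpolation=2)
cv2.imwrite("pics/g20.png",a)
E
```

```text
24.925 [ 0.589  -0.257   0.1832] yaw 5.37 f [ 0.5434 -0.6831 -2.1246] w 0.4833854984151515
```

View pics/g20.png

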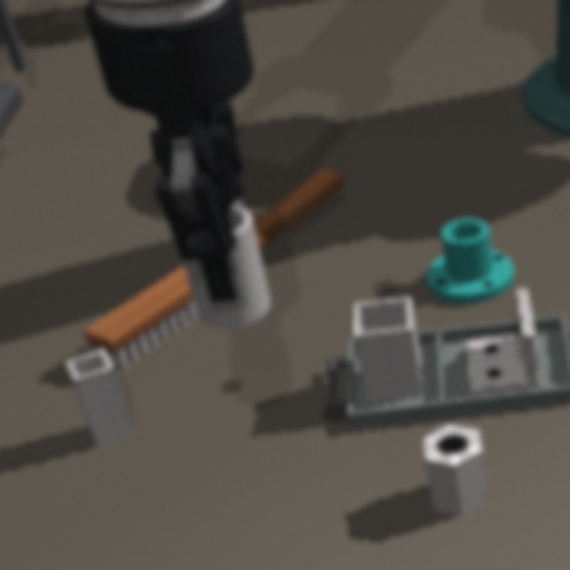

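Run:
```python
from ovl import *
n="scene";o=np.array([120,180]);sc=8
p=np.load("scene_p.npy")
a=cv2.resize(p[180:250,120:190][:,:,::-1],None,fx=sc,fy=sc,interpolation=2)
s=bot.read_state()["tool_pos"];print(s)
for dy,col in((0,(0,255,0)),(.004,(0,0,255))):
    for z in(1,): 
        lines(a,n,cyl(21,0,60)[0::2],(s[0],s[1]+dy,0,s[2]-.0182),sc,o,col); lines(a,n,cyl(21,0,60)[1::2],(s[0],s[1]+dy,0,s[2]-.0182),sc,o,col)
cv2.imwrite("pics/g21.png",a)
```

```text
[ 0.58720659 -0.25610537  0.17990749]
```

View pics/g21.png

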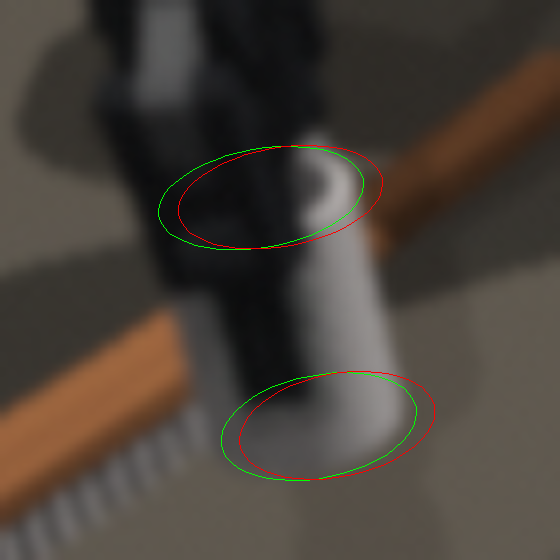

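>>> {"api": "play_rows", "payload": {
  "motion": [
    [[0,0.12,0],[0,0,0]],
    [[0,0.27,0],[0,0,0]],
    [[-0.05,0.42,0],[0,0,0]],
    [[-0.1,0.56,0],[0,0,0]],
    [[-0.15,0.7,0],[0,0,0]],
    [[-0.2,0.84,0],[0,0,0]],
    [[-0.25,0.97,0],[0,0,0]],
    [[-0.25,1,0],[0,0,0]]
  ]
}}

```text
time: 25.98
tool_pos: [0.4826, 0.1465, 0.1746]
tcp_rot: [-1.57, -0.073, 0.081]
wrist_force: [-0.2, -0.7, -2.6]
width: 0.481
```

>>> {"api": "play_rows", "payload": {
  "motion": [
    [[-0.05,0.1,0],[0,0,0]],
    [[-0.097,0.158,0],[0,0,0]],
    [[-0.097,0.158,0],[0,0,0]],
    [[-0.097,0.158,-0.12],[0,0,0]],
    [[-0.097,0.158,-0.24],[0,0,0]],
    [[-0.097,0.158,-0.28],[0,0,0]],
    [[-0.097,0.158,-0.28],[0,0,0]],
    [[-0.097,0.158,-0.28],[0,0,0]]
  ]
}}

```text
time: 26.98
tool_pos: [0.4491, 0.2079, 0.067]
tcp_rot: [-1.569, -0.076, 0.071]
wrist_force: [-0.4, 0.9, -1.9]
width: 0.483
```

```bash
python3 st.py 22 scene
python3 - <<'E'
from ovl import *
n="scene";o=np.array([315,165]);sc=6
a=cv2.resize(np.load("scene_p.npy")[165:265,315:445][:,:,::-1],None,fx=sc,fy=sc,interpolation=2)
for T in T3: lines(a,n,T,(.4485,.191,np.deg2rad(2.9)),sc,o,(0,0,255))
s=bot.read_state()["tool_pos"]; print(s)
for k in(0,1): lines(a,n,cyl(21,0,60)[k::2],(s[0],s[1],0,s[2]-.0182),sc,o,(0,255,0))
cv2.imwrite("pics/g22.png",a)
E
```

```text
26.975 [0.4491 0.2079 0.067 ] yaw 5.34 f [-0.3754  0.857  -1.8961] w 0.4833571263363089
[0.44931165 0.20808198 0.06732416]
```

View pics/g22.png

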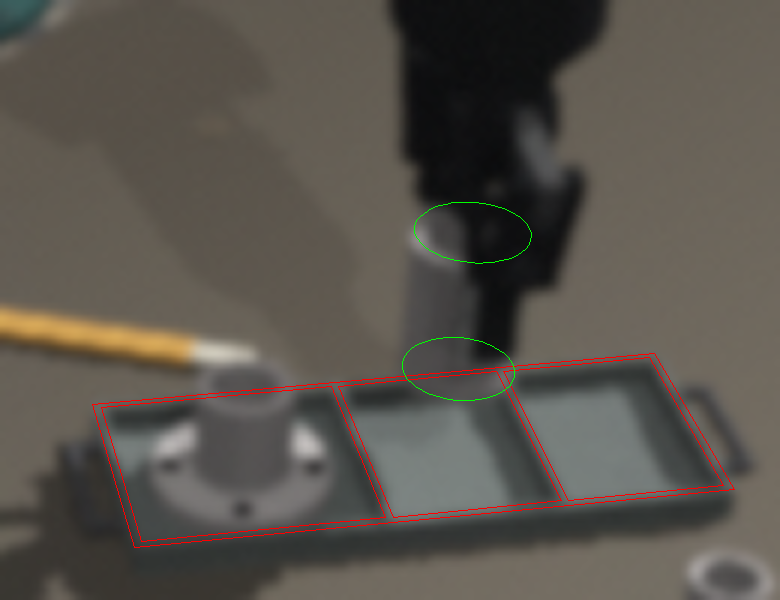

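>>> {"api": "play_rows", "payload": {
  "motion": [
    [[0,0,-0.06],[0,0,0]],
    [[0,0,-0.095],[0,0,0]],
    [[0,0,-0.11],[0,0,0]],
    [[0,0,-0.11],[0,0,0]],
    [[0,0,-0.112],[0,0,0]],
    [[0,0,-0.112],[0,0,0]]
  ]
}}

```text
time: 27.78
tool_pos: [0.4479, 0.2079, 0.0212]
tcp_rot: [-1.569, -0.075, 0.073]
wrist_force: [-0.1, -0.5, 1.9]
width: 0.481
```

>>> {"api": "play_rows", "payload": {
  "motion": [
    [[0,0,0],[0,0,0]],
    [[0,0,0],[0,0,0]],
    [[0,0,0],[0,0,0]]
  ],
  "gripper": 0.3
}}

```text
time: 28.15
tool_pos: [0.4473, 0.2076, 0.0205]
tcp_rot: [-1.57, -0.074, 0.074]
wrist_force: [-0.4, -0.6, 0.2]
width: 0.701
```

>>> {"api": "play_rows", "payload": {
  "motion": [
    [[0,0,0.1],[0,0,0]],
    [[0,0,0.25],[0,0,0]],
    [[0,0,0.36],[0,0,0]],
    [[0.05,-0.15,0.36],[0,0,0.2]],
    [[0.12,-0.3,0.36],[0,0,0.4]],
    [[0.2,-0.45,0.36],[0,0,0.6]],
    [[0.28,-0.6,0.36],[0,0,0.725]],
    [[0.34,-0.75,0.36],[0,0,0.725]],
    [[0.345,-0.88,0.36],[0,0,0.725]],
    [[0.345,-0.88,0.36],[0,0,0.725]]
  ],
  "gripper": 0.1
}}

```text
time: 29.4
tool_pos: [0.5856, -0.1484, 0.1643]
tcp_rot: [-1.51, -0.516, 0.516]
wrist_force: [0.7, 0.9, -0.2]
width: 0.9
```

```bash
python3 st.py 23 scene
python3 - <<'E'
from ovl import *
n="scene"
a=cv2.resize(np.load("scene_p.npy")[165:265,315:445][:,:,::-1],None,fx=5,fy=5,interpolation=2)
cv2.imwrite("pics/g23.png",a)
g=(.586,-.1455,np.deg2rad(-22));o=np.array([190,200]);sc=6
a=cv2.resize(np.load("scene_p.npy")[200:310,190:290][:,:,::-1],None,fx=sc,fy=sc,interpolation=2)
for k in(0,1): lines(a,n,M["hex_boss"][0][k::2],g,sc,o,(0,0,255))
cv2.imwrite("pics/g23b.png",a[:600])
E
```

```text
29.4 [ 0.5856 -0.1484  0.1643] yaw 37.75 f [ 0.7453  0.887  -0.1839] w 0.9000036220351573
```

View pics/g23.png

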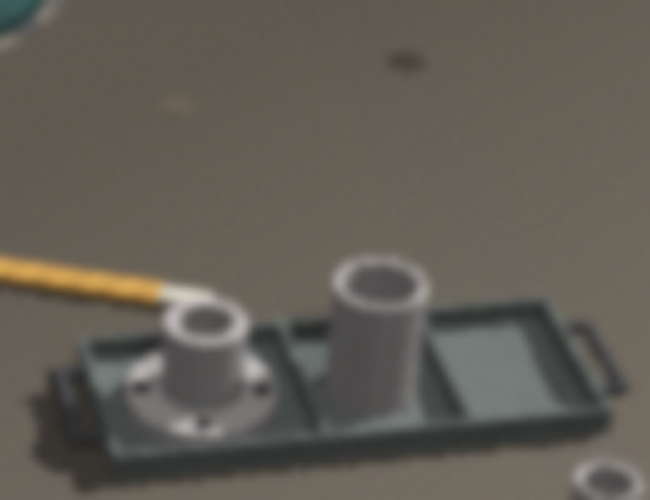

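View pics/g23b.png

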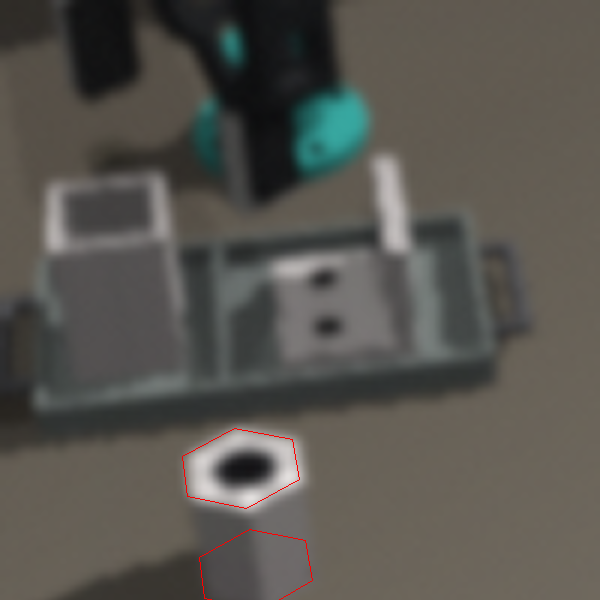

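>>> {"api": "play_rows", "payload": {
  "motion": [
    [[0,0,-0.12],[0,0,0]],
    [[0,0,-0.23],[0,0,0]],
    [[0,0,-0.23],[0,0,0]],
    [[0,0,-0.32],[0,0,0]],
    [[0,0,-0.38],[0,0,0]],
    [[0,0,-0.385],[0,0,0]],
    [[0,0,-0.385],[0,0,0]]
  ]
}}

```text
time: 30.32
tool_pos: [0.5867, -0.1443, 0.0125]
tcp_rot: [-1.509, -0.521, 0.518]
wrist_force: [0.3, -0.4, 0.2]
width: 0.902
```

```bash
python3 st.py 24 scene
python3 - <<'E'
from ovl import *
a=cv2.resize(np.load("scene_p.npy")[210:320,180:290][:,:,::-1],None,fx=5,fy=5,interpolation=2)
cv2.imwrite("pics/g24.png",a)
E
```

```text
30.325 [ 0.5867 -0.1443  0.0125] yaw 38.03 f [ 0.3032 -0.4301  0.2045] w 0.9016143333535983
```

View pics/g24.png

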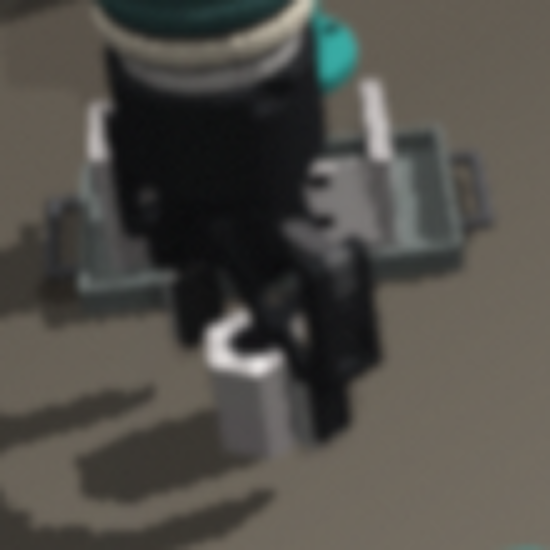

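>>> {"api": "play_rows", "payload": {
  "motion": [
    [[0,0,0],[0,0,0]],
    [[0,0,0],[0,0,0]],
    [[0,0,0],[0,0,0]],
    [[0,0,0],[0,0,0]],
    [[0,0,0],[0,0,0]],
    [[0,0,0],[0,0,0]]
  ],
  "gripper": 1,
  "squeeze": 90
}}

```text
time: 31.12
tool_pos: [0.5862, -0.1447, 0.0116]
tcp_rot: [-1.509, -0.52, 0.518]
wrist_force: [-0.1, 0.0, 5.9]
width: 0.406
```

>>> {"api": "play_rows", "payload": {
  "motion": [
    [[0,0,0.05],[0,0,0]],
    [[0,0,0.15],[0,0,0]],
    [[0,0,0.3],[0,0,0]],
    [[0,0,0.4],[0,0,0]],
    [[0,0,0.4],[0,0,0]]
  ]
}}

```text
time: 31.75
tool_pos: [0.588, -0.1452, 0.1755]
tcp_rot: [-1.513, -0.525, 0.514]
wrist_force: [0.2, -0.5, -4.5]
width: 0.407
```

```bash
python3 st.py 25 scene
python3 - <<'E'
from ovl import *
n="scene";o=np.array([180,150]);sc=5
a=cv2.resize(np.load("scene_p.npy")[150:260,180:290][:,:,::-1],None,fx=sc,fy=sc,interpolation=2)
s=bot.read_state()["tool_pos"];print(s)
for k in(0,1): lines(a,n,M["hex_boss"][0][k::2],(s[0],s[1],np.deg2rad(-22),s[2]-.011),sc,o,(0,0,255))
cv2.imwrite("pics/g25.png",a)
E
```

```text
31.75 [ 0.588  -0.1452  0.1755] yaw 37.99 f [ 0.1644 -0.4638 -4.4664] w 0.4070247236726161
[ 0.58593213 -0.14460086  0.17213601]
```

View pics/g25.png

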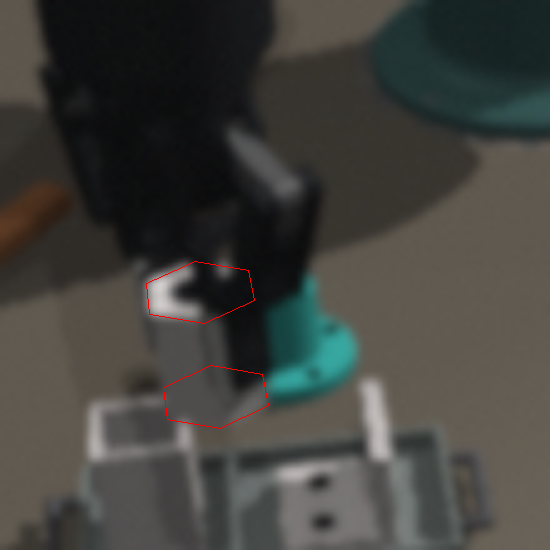

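>>> {"api": "play_rows", "payload": {
  "motion": [
    [[0,0.12,0],[0,0,-0.15]],
    [[0,0.27,0],[0,0,-0.35]],
    [[-0.05,0.42,0],[0,0,-0.55]],
    [[-0.1,0.56,0],[0,0,-0.78]],
    [[-0.15,0.7,0],[0,0,-0.78]],
    [[-0.2,0.82,0],[0,0,-0.78]],
    [[-0.254,0.94,0],[0,0,-0.78]],
    [[-0.254,0.94,0],[0,0,-0.78]]
  ]
}}

```text
time: 32.8
tool_pos: [0.4795, 0.2337, 0.1669]
tcp_rot: [-1.572, -0.038, 0.049]
wrist_force: [0.5, -0.3, -4.8]
width: 0.406
```

>>> {"api": "play_rows", "payload": {
  "motion": [
    [[-0.1,0.1015,0],[0,0,0]],
    [[-0.1,0.1015,0],[0,0,0]],
    [[-0.1,0.1015,0],[0,0,0]],
    [[-0.1,0.1015,-0.12],[0,0,0]],
    [[-0.1,0.1015,-0.24],[0,0,0]],
    [[-0.1,0.1015,-0.28],[0,0,0]],
    [[-0.1,0.1015,-0.28],[0,0,0]],
    [[-0.1,0.1015,-0.28],[0,0,0]]
  ]
}}

```text
time: 33.8
tool_pos: [0.4457, 0.2728, 0.0604]
tcp_rot: [-1.569, -0.042, 0.037]
wrist_force: [0.4, -0.0, -3.6]
width: 0.407
```

```bash
python3 st.py 26 scene
python3 - <<'E'
from ovl import *
n="scene";o=np.array([315,165]);sc=6
a=cv2.resize(np.load("scene_p.npy")[165:265,315:445][:,:,::-1],None,fx=sc,fy=sc,interpolation=2)
for T in T3: lines(a,n,T,(.4485,.191,np.deg2rad(2.9)),sc,o,(0,0,255))
s=bot.read_state()["tool_pos"]; print(s)
for k in(0,1): lines(a,n,M["hex_boss"][0][k::2],(s[0],s[1],np.deg2rad(2.9),s[2]-.0116),sc,o,(0,255,0))
cv2.imwrite("pics/g26.png",a)
E
```

```text
33.8 [0.4457 0.2728 0.0604] yaw 2.86 f [ 0.3981 -0.0129 -3.5725] w 0.4070653909999241
[0.44574649 0.27298278 0.06069356]
```

View pics/g26.png

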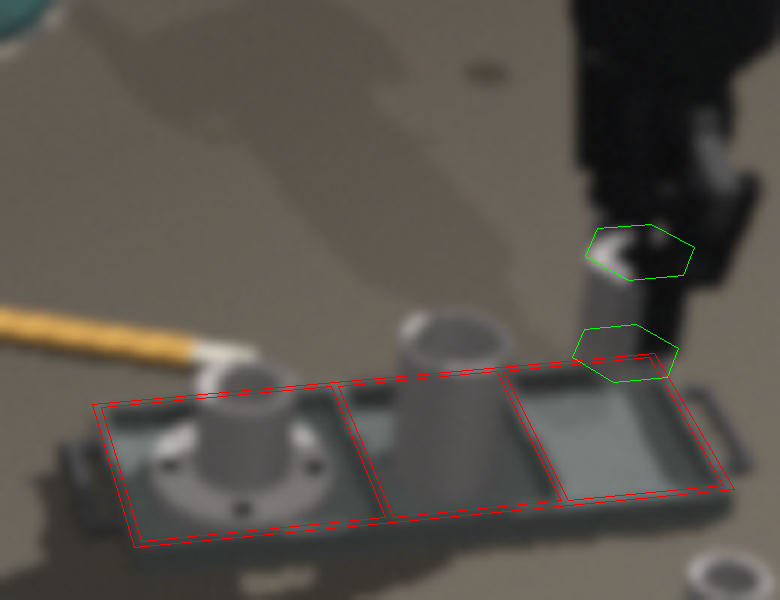

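>>> {"api": "play_rows", "payload": {
  "motion": [
    [[0,0,-0.06],[0,0,0]],
    [[0,0,-0.095],[0,0,0]],
    [[0,0,-0.11],[0,0,0]],
    [[0,0,-0.11],[0,0,0]],
    [[0,0,-0.112],[0,0,0]],
    [[0,0,-0.112],[0,0,0]]
  ]
}}

```text
time: 34.6
tool_pos: [0.4444, 0.2726, 0.0146]
tcp_rot: [-1.57, -0.041, 0.039]
wrist_force: [-0.3, -0.2, 2.7]
width: 0.413
```

>>> {"api": "play_rows", "payload": {
  "motion": [
    [[0,0,0],[0,0,0]],
    [[0,0,0],[0,0,0]],
    [[0,0,0],[0,0,0]]
  ],
  "gripper": 0.45
}}

```text
time: 34.98
tool_pos: [0.4439, 0.2723, 0.0138]
tcp_rot: [-1.57, -0.04, 0.039]
wrist_force: [-0.1, 1.1, -0.6]
width: 0.549
```

>>> {"api": "play_rows", "payload": {
  "motion": [
    [[0,0,0.1],[0,0,0]],
    [[0,0,0.25],[0,0,0]],
    [[0,0,0.4],[0,0,0]],
    [[0,0,0.5],[0,0,0]],
    [[0,0.15,0.5],[0,0,0]],
    [[0,0.3,0.5],[0,0,0]],
    [[0,0.45,0.5],[0,0,0]],
    [[-0.1,0.6,0.5],[0,0,0]],
    [[-0.1,0.6,0.5],[0,0,0]]
  ]
}}

```text
time: 36.1
tool_pos: [0.4013, 0.5153, 0.2131]
tcp_rot: [-1.57, -0.042, 0.044]
wrist_force: [0.1, -0.9, -0.9]
width: 0.546
```

```bash
python3 st.py 27 scene top
python3 - <<'E'
from ovl import *
a=cv2.resize(np.load("scene_p.npy")[180:320,90:450][:,:,::-1],None,fx=2.2,fy=2.2,interpolation=2)
b=cv2.resize(np.load("top_p.npy")[180:300,170:530][:,:,::-1],None,fx=2.2,fy=2.2,interpolation=2)
cv2.imwrite("pics/g27.png",np.vstack([a,b]))
E
```

```text
36.1 [0.4013 0.5153 0.2131] yaw 3.13 f [ 0.1388 -0.8804 -0.8562] w 0.5462486583835899
```

View pics/g27.png

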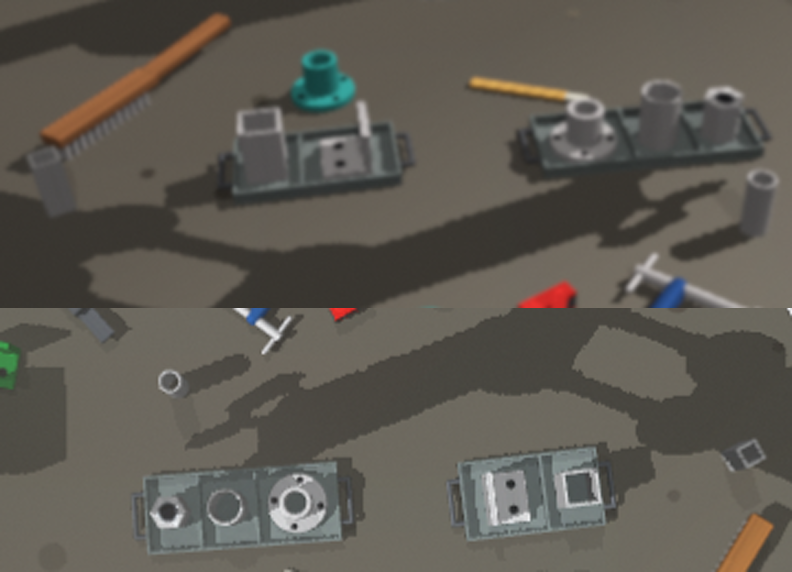

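Run:
```python
from ovl import *
np.set_printoptions(precision=4,suppress=True)
d=np.load("top_d.npy")
for l,(x,y,H) in dict(tube=(.4607,-.198,.063),flange=(.452,.1265,.051),pipe=(.4475,.2075,.063),hexb=(.444,.2723,.048),cleat=(.4386,-.0985,.053)).items():
    uv=proj("top",[x,y,H])[0].round().astype(int); v,u=np.mgrid[uv[1]-14:uv[1]+15,uv[0]-14:uv[0]+15]
    X=deproj("top",np.c_[u.ravel(),v.ravel()],depth=d[v.ravel(),u.ravel()]); P=X[abs(X[:,2]-H)<.008]
    c,sz,a=cv2.minAreaRect((P[:,:2]*1000).astype(np.float32)); print(l,len(P),np.median(P[:,2]),np.array(c)/1000,np.round(sz,1),round(a))
bot.finish_job(); print(bot.read_state()["time"])
```

```text
tube 92 0.06348770573447668 [ 0.4586 -0.2   ] [40.  41.6] 6
flange 101 0.0503945490034846 [0.4514 0.1242] [35.4 35.2] 89
pipe 77 0.06215761952925478 [0.4476 0.2038] [39.4 40.6] 45
hexb 183 0.04854567085711056 [0.444  0.2714] [41.4 32.7] 89
cleat 79 0.053144155821608766 [ 0.4466 -0.0993] [54.1  8.2] 6
the job is handed in; nothing more can be done
the job is handed in; nothing more can be done
```

Both weld kits are made up and the job is handed in. The robot's clock stood at about 36 s of the 136 s allowed, and the gripper was clear of everything.

I placed the parts in the order asked:
- **Two-bay tray:** the wide square tube is in the small bay and the angle cleat is in the large bay.
- **Three-bay tray:** the hubbed flange is in the large end bay, the wide round pipe is in the middle bay and the hexagonal boss is in the small end bay.

**Last checks:** both cameras show each part upright inside its own bay. In the top depth picture every part's top is within about 1 mm of its own height plus the 3 mm tray floor, so all five stand flat. The thin square tube, the thin round pipe and the look-alikes were not touched.

**Differences and weak readings:**
- The two cameras disagreed by 1–3 mm on positions, so I used values in between. The final depth positions differ from the release positions by up to about 4 mm (the pipe most), within the bay clearances.
- The silhouette fits on the top camera's network masks were poor for the open tubes. For those parts I relied on depth and the scene camera.
- A scene-camera fit of the square tube while it was gripped was also poor, and I ignored it.

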